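Hang the cylinder spanners from the drop-front box

ROBOT

A 7-joint arm with a two-finger parallel gripper is mounted at the origin on the work surface. World frame = base frame: x ahead of the robot, y to its left, z up, the work surface at z = 0. Lengths are in m, angles in degrees, forces in N, time in s.
With the tool pointing down it reaches from about 0.425 to 0.875 m from the base axis. Payload 4.7 kg.
Tool frame: the origin (TCP) lies at the centre of the arm's flange, where the gripper is bolted on; the fingertips stand 182 mm ahead of it and the grasp point (between the pads) lies 164 mm ahead of it (env.grip_depth is the distance from the TCP to the grasp point, in m); z points along the fingers, y is the line along which they close (so a half turn about z gives the same grasp; the last joint's range is limited). The gripper opens to 87 mm and grips with 3 to 60 N. Pads are 19 mm wide; open, the fingers measure 117 mm over their backs; the gripper's body (75 mm by 190 mm) begins 51 mm behind the grasp point.
Start: joints at [-69.265, 18.392, -4.016, 83.108, 1.295, 78.541, -3.26], TCP at [0.222, 0.611, 0.405] pointing down, gripper open.
Joint ranges: [-163.93, 163.93], [-17.29, 119.83], [-79.2, 71.16], [3.27, 140.29], [-89.18, 269.18], [5.43, 117.66], [-154.24, 154.24]. Speed limits (degrees/s): [147.25, 147.25, 180, 180, 180, 180, 180].

INTERFACE

Orientations are given as [roll, pitch, yaw] about the fixed x, y, z axes, in that order (R = Rz(yaw) Ry(pitch) Rx(roll)).
In Python, from cell import env gives the robot as it stands. The module is installed in compiled form; this text tells all that it offers.
- The arm moves only by the tool send_rows, never from a script. Its arguments are lists of equal length, an entry for each row: "xyz": the shift along the tool's x, y, z in m, a list of three; "rotation": the turn, a rotation vector about the tool's x, y, z in rad, a list of three; "jaw": the opening, from 0 (shut) to 1 (fully open). A call has 1 to 20 rows; each row shifts and turns the commanded pose from where the row before left it, along the tool's axes as they then stand; what a row does not reach is not made up. A row lasts 1/10 s, in which the tool goes at most 50 mm and 8.59 degrees, less where a joint would pass 70% of its speed; a pose out of reach is approached as far as the arm can. A call is refused whole if a number of a shift passes 0.05 or a number of a turn 0.15, either way. A call with a gripper value outside its range is refused whole. The fingers move at their own pace and stop on an object; "newtons" is the grip in N (left out, the last holds). Time passes only in rows, so rows that do not move let the fingers close. It gives the time, the measured TCP pose, the force, the opening and the grip force at its end, in the units of the state.
- env.get_obs(): the state, without advancing time (a new reading comes with each control period).
- env.read_camera(name): name is "scene" or "top"; returns a dict with "image" (400x640x3 uint8, blue, green, red), "fx", "fy", "cx", "cy" (pixels), "R" (3x3) and "t" (3): a world point X has camera coordinates R X + t. Camera axes: x right, y down, z forward; pixel columns grow to the right and rows downward; lengths in m; the calibration is good to about 2 mm. A picture is of the moment at which its call begins. There is no depth.
- env.sign_off(): hands the job in; it is judged then, once.
The state is a dict: "time_s": time; "qpos": joint angles; "joint_velocities": joint speeds; "effort": joint torques, N m; "tool_pos": TCP position; "tool_rot": TCP orientation; "force": force on the tool from outside, world axes, zero at the start; "wrist_torque": the same for the moment, N m; "grip_width": finger opening in m; "grasp_force": force on a finger pad.
Only numpy, scipy, OpenCV 4.12 (cv2) and the standard library are available. Lean on these libraries where they do the work, as an engineer would, in place of code of your own. Each camera call takes 0.05 s, during which the arm holds its last target. There are 200 camera calls.

TASK

Pull the front of the red tool box all the way down, take out every spanner in it and hang each by its ring eye on the peg of its own colour on the sloping tool board, well down the peg. When all are hung, swing the box's front up again and leave it fully shut; do not disturb the can, the jar or the metal offcut.

Things in the scene. Friction and masses are not known exactly. Their poses are not given: they have to be found in the camera images.
- toolbox: red steel drop-front box, fixed, 340 mm wide (its y), 210 mm deep, 145 mm high; origin on the table under the hinge line, mid front edge; x points into the box from its front. Inner floor 12 mm above the table, side walls 6 mm, back wall 8 mm. Black floor ribs (10 mm high, 4 mm thick, at x = 135 to 202 and 14 to 38 mm, 60 mm apart) make four lanes for the ring and jaw ends, at y = +-30 and +-90 mm
- roof_edge (a point): middle of the front edge of the box's fixed roof, at x = 155 mm in the box, on its underside 139 mm above the table. The roof runs 55 mm back from here; the floor in front is open above once the front is down. The spanners' ring ends lie partly under it, so lift about 40 mm, draw out to the box's -x by 60 mm or more, then up
- front (a joint): angle of the box's bottom-hinged front, rad: 0 = shut (panel leans 42 deg back from vertical, over the box), 2.30 = fully down, level, pointing to the box's -x. Damped hinge, no catch or spring: beyond about 0.75 it falls slowly open by its weight (0.5 kg), below that it falls shut
- front_hinge (a point): middle of the front's hinge axis, 22 mm above the table; the axis runs along the box's y
- front_bar (a point): middle of the round steel pull bar, the front's upper edge: 12 mm thick, 136 mm long along the box's y, 154 mm from the hinge axis, in the plane of the 8 mm panel. Between bar and panel is an open hand slot 130 mm wide, 43 mm high: a finger fits either side of the bar. Shut, it is 136 mm above the table with 46 mm free behind it; fully down, 22 mm above the table
- board: fixed plywood tool board 280 mm wide, sloping at 45 deg, its face to the robot's right; origin on the table, y along the board. The face rises towards its x, 235 mm along the slope from its foot at x = -90 mm, z = 0. Four steel pegs square to the face (pointing up and to -x at 45 deg), 185 mm up the slope, 66 mm apart; a coloured disc and stripe mark each. From +y to -y: red, yellow, green, blue
- spanner_red: gas-cylinder spanner, red sleeve, 0.2 kg, 170 mm long, 16 mm thick, lies flat; origin mid underside, z through its thickness, x towards its ring end. Sleeve 22 mm wide, x = -51 to 41 mm; steel ring 45 mm across, 29 mm eye centred at x = 63 mm; open jaw 34 mm wide, x = -50 to -85 mm. Starts flat in the box, ring to the back, any lane. May be absent (None from the start)
- spanner_red_eye (a point): centre of the eye of the red spanner, at x = 63 mm, half way through its thickness
- peg_red (a point): point on the axis of the red peg, 15 mm out from the board's face, 45 mm below its tip; round steel, 10 mm thick, 60 mm long
- spanner_yellow: gas-cylinder spanner, yellow sleeve, 0.2 kg, 170 mm long, 16 mm thick, lies flat; origin mid underside, z through its thickness, x towards its ring end. Sleeve 22 mm wide, x = -51 to 41 mm; steel ring 45 mm across, 29 mm eye centred at x = 63 mm; open jaw 34 mm wide, x = -50 to -85 mm. Starts flat in the box, ring to the back, any lane. May be absent (None from the start)
- spanner_yellow_eye (a point): centre of the eye of the yellow spanner, at x = 63 mm, half way through its thickness
- peg_yellow (a point): point on the axis of the yellow peg, 15 mm out from the board's face, 45 mm below its tip; round steel, 10 mm thick, 60 mm long
- spanner_green: gas-cylinder spanner, green sleeve, 0.2 kg, 170 mm long, 16 mm thick, lies flat; origin mid underside, z through its thickness, x towards its ring end. Sleeve 22 mm wide, x = -51 to 41 mm; steel ring 45 mm across, 29 mm eye centred at x = 63 mm; open jaw 34 mm wide, x = -50 to -85 mm. Starts flat in the box, ring to the back, any lane. May be absent (None from the start)
- spanner_green_eye (a point): centre of the eye of the green spanner, at x = 63 mm, half way through its thickness
- peg_green (a point): point on the axis of the green peg, 15 mm out from the board's face, 45 mm below its tip; round steel, 10 mm thick, 60 mm long
- spanner_blue: gas-cylinder spanner, blue sleeve, 0.2 kg, 170 mm long, 16 mm thick, lies flat; origin mid underside, z through its thickness, x towards its ring end. Sleeve 22 mm wide, x = -51 to 41 mm; steel ring 45 mm across, 29 mm eye centred at x = 63 mm; open jaw 34 mm wide, x = -50 to -85 mm. Starts flat in the box, ring to the back, any lane. May be absent (None from the start)
- spanner_blue_eye (a point): centre of the eye of the blue spanner, at x = 63 mm, half way through its thickness
- peg_blue (a point): point on the axis of the blue peg, 15 mm out from the board's face, 45 mm below its tip; round steel, 10 mm thick, 60 mm long
- can: green drinks can, 66 mm across, 118 mm high; origin at the centre of its base; bystander
- jar: jar, 72 mm across, 90 mm high; origin at the centre of its base; bystander
- offcut: aluminium bar offcut 130 x 40 x 40 mm; origin at the centre of its underside; bystander

How it is judged:
By the outcome, as a careful person would: the job done as asked, in the order asked, and still so for the second after the job is handed in, with the robot touching nothing.
Of spanner_red, spanner_yellow, spanner_green, spanner_blue only 3 to 4 are there at a start; the rules pass over those that are not, and their reading is None.
At some moment in a run one of spanner_red, spanner_yellow, spanner_green, spanner_blue may be knocked a few centimetres aside while the robot is not near it.
Once in a run the grip may slacken for a moment while it holds something.
It also fails if it takes over 210 s, if anything falls off the work surface, if the arm or the gripper's body presses on something with over 40 N, if the wrist force passes 120 N, or if a joint passes its speed limit or range.

## Working session

There is one attempt and no reset: what is moved stays moved. The work goes in short steps, Python scripts to look and compute and a tool call to move; the robot and the scene stay as the last step left them, time stands still between calls to the robot, and variables do not carry over. Pictures are saved under pics/ and viewed, at most 14 in all, crops included, and the job is handed in when it is done.

Besides the shell and the picture viewer there is one more tool, called after "Emit:" by a JSON object that holds its "op" and its "data", one argument or row to a line. send_rows: Moves the arm, as the interface text tells. Its arguments: {"type":"object","properties":{"xyz":{"type":"array"},"rotation":{"type":"array"},"jaw":{"type":"array"},"newtons":{"type":"number"}},"required":["xyz","rotation","jaw"]}

```bash
mkdir -p pics; python3 - <<'E'
from cell import env
import cv2,json,pickle
o=env.get_obs();print({k:o[k] for k in('time_s','tool_pos','tool_rot','grip_width','force')})
print(env.grip_depth)
for n in('scene','top'):
    c=env.read_camera(n);pickle.dump(c,open(f'{n}0.pkl','wb'));cv2.imwrite(f'pics/{n}0.png',c['image']);print(n,c['fx'],c['fy'],c['cx'],c['cy'],c['R'],c['t'])
E
```

```text
{'time_s': 0.0, 'tool_pos': array([0.22147469, 0.61087252, 0.40367334]), 'tool_rot': array([-1.79891413e+02,  3.80349930e-03,  1.60076731e+02]), 'grip_width': 0.08689075614650586, 'force': array([-0.06594589,  0.0856432 , -0.12605267])}
0.1635
scene 397.22210000196463 397.22210000196463 317.03272251342895 196.7695902459841 [[ 0.73354926  0.67963587  0.00075911]
 [ 0.45155238 -0.48653724 -0.74791842]
 [-0.50794285  0.54897778 -0.66379023]] [-0.41170518 -0.16245026  1.6848137 ]
top 436.6210254922245 436.6210254922245 322.24325490928373 204.11092209419337 [[-0.00334638 -0.99990912 -0.01305936]
 [-0.99068193  0.00509305 -0.13610062]
 [ 0.13615476  0.01248223 -0.99060894]] [0.00448742 0.5808422  1.40731603]
```

View pics/scene0.png

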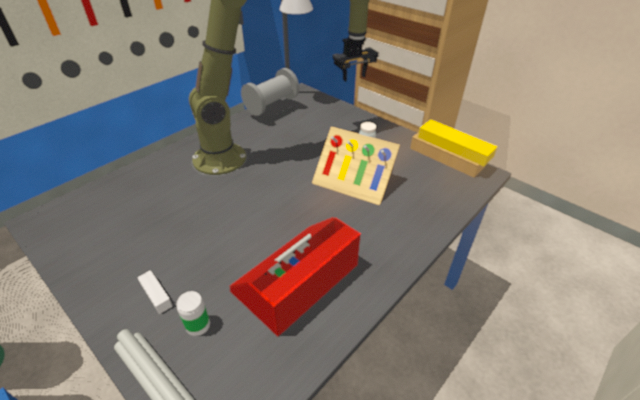

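View pics/top0.png

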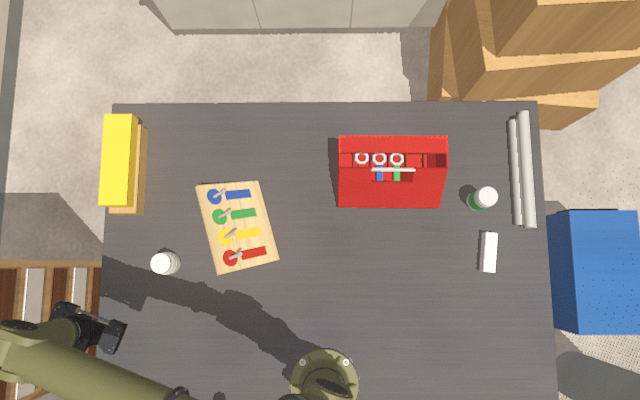

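The scene picture shows the red box closed (rings of three spanners visible). In the top picture the rings are near (362,158), (379,158) and (397,158), the pull bar at (393,170), and the board at (237,227). I'll enlarge both.

```bash
python3 - <<'E'
import cv2,pickle
t=pickle.load(open('top0.pkl','rb'))['image'];s=pickle.load(open('scene0.pkl','rb'))['image']
cv2.imwrite('pics/box_t.png',cv2.resize(t[125:218,325:458],None,fx=6,fy=6,interpolation=cv2.INTER_CUBIC))
import numpy as np
a=cv2.resize(t[170:280,180:290],None,fx=5,fy=5,interpolation=cv2.INTER_CUBIC)
cv2.imwrite('pics/board_t.png',a)
b=np.vstack([cv2.resize(s[210:335,225:365],None,fx=4,fy=4,interpolation=cv2.INTER_CUBIC)]);cv2.imwrite('pics/box_s.png',b)
E
```

```text
(no output)
```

View pics/box_t.png

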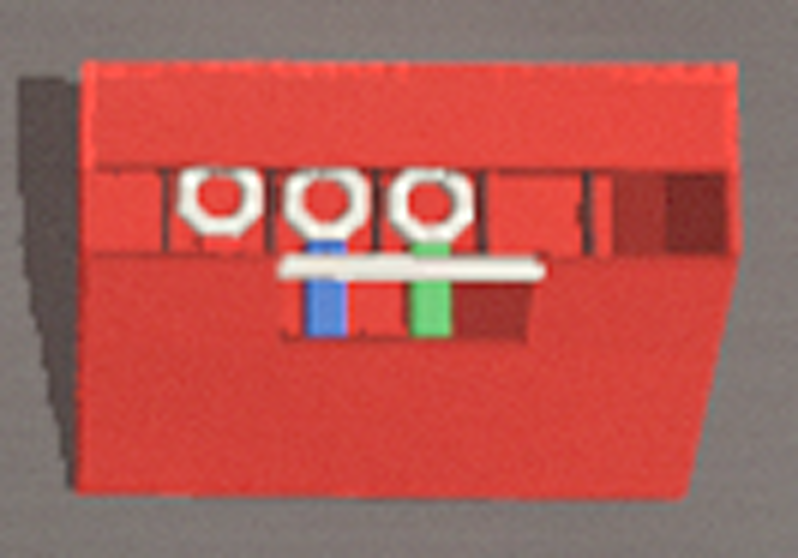

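View pics/board_t.png

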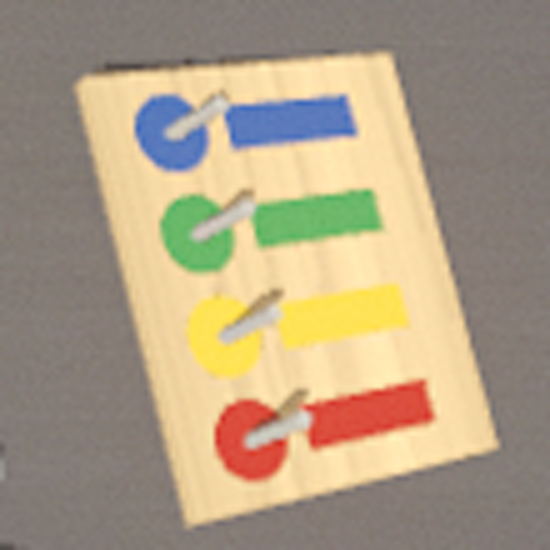

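View pics/box_s.png

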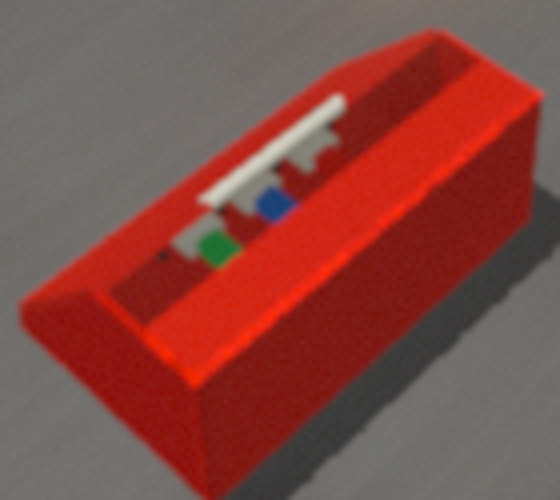

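```bash
cat > h.py <<'E'
import numpy as np,pickle,cv2
from scipy.optimize import least_squares
from scipy.spatial.transform import Rotation as Ro
def cam(n,i=0): return pickle.load(open(f'{n}{i}.pkl','rb'))
def proj(c,X):
    p=np.atleast_2d(X)@c['R'].T+c['t'];return np.c_[c['fx']*p[:,0]/p[:,2]+c['cx'],c['fy']*p[:,1]/p[:,2]+c['cy']]
def onz(c,px,z):
    d=c['R'].T@np.array([(px[0]-c['cx'])/c['fx'],(px[1]-c['cy'])/c['fy'],1]);C=-c['R'].T@c['t'];return C+d*(z-C[2])/d[2]
def W(p,X):
    X=np.atleast_2d(X);c,s=np.cos(p[2]),np.sin(p[2]);return np.c_[c*X[:,0]-s*X[:,1]+p[0],s*X[:,0]+c*X[:,1]+p[1],X[:,2]]
def tri(ca,pa,cb,pb):
    return least_squares(lambda x:np.r_[proj(ca,x)[0]-pa,proj(cb,x)[0]-pb],[.6,0,.05])
E
python3 - <<'E'
from h import *
t,s=cam('top'),cam('scene')
def fit(obs,x0):
    f=lambda p:np.concatenate([(proj(c,W(p,X))-px).ravel() for c,X,px in obs]);r=least_squares(f,x0,loss='soft_l1');print(r.x,np.degrees(r.x[2]));print(f(r.x).reshape(-1,2).round(1).tolist());return r.x
T=lambda L:np.array(L)/6+[325,125]
S=lambda L:np.array(L)/4+[225,210]
B=lambda L:np.array(L)/5+[180,170]
box=fit([(t,np.array([[.21,.17,.145],[.21,-.17,.145],[.103,.068,.136],[.103,-.068,.136],[.155,-.17,.139]]),T([[83,65],[738,65],[280,268],[543,268],[740,170]])-.4),
 (s,np.array([[.21,-.17,.145],[.21,.17,.145],[.21,-.17,0],[.155,-.17,.145],[.155,.17,.145],[.103,.068,.136],[.103,-.068,.136]]),S([[195,380],[543,97],[212,498],[95,290],[432,32],[343,99],[203,203]])-.4)],[.55,-.2,0])
h=.235*.7071
bc=np.array([[h-.09,-.14,h],[-.09,-.14,0],[-.09,.14,0],[h-.09,.14,h]])
k=.185*.7071; 
pb=lambda y,o:[-.09+k-o*.7071,y,k+o*.7071]
tip=np.array([pb(y,.06) for y in(-.099,-.033,.033,.099)]);base=np.array([pb(y,0) for y in(-.099,-.033,.033,.099)])
bd=fit([(t,bc,B([[78,75],[390,55],[497,447],[187,525]])-.4),(t,tip,B([[222,101],[248,207],[277,313],[306,420]])-.4),(t,base,B([[173,133],[197,236],[226,337],[250,440]])-.4),
 (s,bc,np.array([[399,147],[381,201],[313,184],[329,128]]))],[.5,.25,1.7])
np.savez('fit.npz',box=box,bd=bd)
print('box front bar',W(box,[.103,0,.136]),'pegs out15',W(bd,[pb(y,.015) for y in(.099,.033,-.033,-.099)]))
for n,p in(('u',[220,200]),('blue',[327,203]),('green',[430,205])): print(n,onz(t,T(p)-.4,.028))
print('can',onz(t,[480,203],.0),'jar',onz(t,[166,263],.09))
E
```

```text
[ 0.56839931 -0.21708026 -0.0165668 ] -0.9492077957397034
[[-0.1, 0.7], [-0.4, 1.7], [-0.5, 1.3], [-0.7, 1.7], [-0.8, 1.9], [-0.1, 1.3], [0.0, -0.8], [-0.5, 2.1], [10.5, 10.8], [13.5, 6.2], [-0.4, 0.7], [0.1, 0.9]]
[0.51070581 0.27254831 1.85380035] 106.21493621466247
[[1.0, 0.5], [-0.2, -0.3], [0.3, -0.0], [2.3, -0.3], [-0.3, 0.5], [0.0, 0.1], [-0.2, -0.1], [-0.3, -0.2], [-0.4, 0.2], [0.1, -0.2], [-0.3, -0.0], [0.3, 0.1], [1.2, -2.2], [-0.9, 4.1], [-0.4, -0.6], [2.6, -1.3]]
box front bar [[ 0.67138517 -0.21878657  0.136     ]] pegs out15 [[0.40720889 0.2739088  0.14142   ]
 [0.47058347 0.29233874 0.14142   ]
 [0.53395805 0.31076867 0.14142   ]
 [0.59733263 0.32919861 0.14142   ]]
u [ 0.73964317 -0.13052147  0.028     ]
blue [ 0.73751413 -0.19077829  0.028     ]
green [ 0.73597989 -0.24871586  0.028     ]
can [ 0.5873706  -0.53250157  0.        ] jar [0.38897555 0.49491713 0.09      ]
```

```bash
cat >> h.py <<'E'
G=.1635
def RT(rpy): return Ro.from_euler('xyz',rpy,degrees=True)
def plan(wps,start=None):
    """wps: (label, grasp-point xyz, rpy, rows); prints the equal per-row tool shift/turn"""
    from cell import env
    o=env.get_obs();p=np.array(o['tool_pos']);r=RT(o['tool_rot'])
    print('t',round(o['time_s'],2),'gp',(p+r.apply([0,0,G])).round(4),'rpy',np.round(o['tool_rot'],1),'w',round(o['grip_width'],4),'F',np.round(o['force'],1),'q',np.round(o['qpos'],0))
    for lab,g,rpy,n in wps:
        r2=RT(rpy);p2=np.array(g)-r2.apply([0,0,G])
        w=(r.inv()*r2).as_rotvec();t=r.inv().apply(p2-p);th=np.linalg.norm(w)
        K=np.array([[0,-w[2],w[1]],[w[2],0,-w[0]],[-w[1],w[0],0]])
        V=np.eye(3)
        if th>1e-6: V=V+(1-np.cos(th))/th**2*K+(th-np.sin(th))/th**3*K@K
        v=np.linalg.solve(V,t); wn=w/n; vn=v/n; h=np.linalg.norm(wn)
        if h>1e-6:
            K=K/n; vn=(np.eye(3)+(1-np.cos(h))/h**2*K+(h-np.sin(h))/h**3*K@K)@vn
        print(lab,'n',n,'xyz',vn.round(4).tolist(),'rot',wn.round(4).tolist()); p,r=p2,r2
E
python3 - <<'E'
from h import *
t,s=cam('top'),cam('scene')
T=lambda L:np.array(L)/6+[325,125]-.4
S=lambda L:np.array(L)/4+[225,210]-.4
obs=[(t,np.array([[.21,.17,.145],[.21,-.17,.145],[.103,.068,.136],[.103,-.068,.136],[.155,-.17,.139]]),T([[83,65],[738,65],[280,268],[543,268],[740,170]])),
 (s,np.array([[.21,-.17,.145],[.21,.17,.145],[.21,-.17,0],[.103,.068,.136],[.103,-.068,.136]]),S([[195,380],[543,97],[212,498],[343,99],[203,203]]))]
f=lambda p:np.concatenate([(proj(c,W(p,X))-px).ravel() for c,X,px in obs]);r=least_squares(f,[.57,-.21,0],loss='soft_l1');box=r.x
print(box,f(box).reshape(-1,2).round(1).tolist())
d=dict(np.load('fit.npz'));d['box']=box;np.savez('fit.npz',**d)
ya=90+np.degrees(box[2]);Y=[180,0,ya]
b=lambda th,dz=0:W(box,[.154*np.sin(.733-th),0,.022+.154*np.cos(.733-th)+dz])[0]
print('bar',b(0))
plan([('above',b(0,.09),Y,20),('down',b(0),Y,5),('a1',b(.4),Y,5),('a2',b(.8),Y,5),('a3',b(1.3),Y,6),('up',b(1.3,.12),Y,5)])
E
```

```text
[ 0.57038423 -0.21780849 -0.01558237] [[0.1, 0.2], [-0.3, 1.1], [-0.4, 0.7], [-0.5, 1.1], [-0.6, 1.2], [0.3, 2.0], [0.4, -0.3], [-0.1, 2.7], [-0.0, 1.2], [0.4, 1.4]]
bar [ 0.67341345 -0.21941406  0.13644825]
t 0.1 gp [0.2214 0.6106 0.2403] rpy [-179.9    0.   160.1] w 0.0871 F [0.5 0.5 0. ] q [-69.  18.  -4.  83.   1.  79.  -3.]
above n 20 xyz [-0.05, -0.0068, 0.0007] rot [-0.0001, 0.0001, 0.0619]
down n 5 xyz [0.0, -0.0, 0.018] rot [0.0, 0.0, 0.0]
a1 n 5 xyz [-0.0, -0.0105, -0.0062] rot [0.0, 0.0, 0.0]
a2 n 5 xyz [0.0, -0.0121, -0.0016] rot [0.0, 0.0, 0.0]
a3 n 6 xyz [-0.0, -0.0121, 0.004] rot [0.0, 0.0, 0.0]
up n 5 xyz [0.0, 0.0, -0.024] rot [0.0, 0.0, 0.0]
```

Emit:
{"op": "send_rows", "data": {
  "xyz": [
    [-0.036, -0.0042, 0.0005],
    [-0.036, -0.0042, 0.0005],
    [-0.036, -0.0042, 0.0005],
    [-0.036, -0.0042, 0.0005],
    [-0.036, -0.0042, 0.0005],
    [-0.036, -0.0042, 0.0005],
    [-0.036, -0.0042, 0.0005],
    [-0.036, -0.0042, 0.0005],
    [-0.036, -0.0042, 0.0005],
    [-0.036, -0.0042, 0.0005],
    [-0.036, -0.0042, 0.0005],
    [-0.036, -0.0042, 0.0005],
    [-0.036, -0.0042, 0.0005],
    [-0.036, -0.0042, 0.0005]
  ],
  "rotation": [
    [0, 0, 0.0442],
    [0, 0, 0.0442],
    [0, 0, 0.0442],
    [0, 0, 0.0442],
    [0, 0, 0.0442],
    [0, 0, 0.0442],
    [0, 0, 0.0442],
    [0, 0, 0.0442],
    [0, 0, 0.0442],
    [0, 0, 0.0442],
    [0, 0, 0.0442],
    [0, 0, 0.0442],
    [0, 0, 0.0442],
    [0, 0, 0.0442]
  ],
  "jaw": [0.35, 0.35, 0.35, 0.35, 0.35, 0.35, 0.35, 0.35, 0.35, 0.35, 0.35, 0.35, 0.35, 0.35],
  "newtons": 20
}}

```text
time_s: 1.5
tool_pos: [0.5872, 0.269, 0.3972]
tool_rot: [-180.0, -0.0, 124.5]
force: [0.2, 0.4, -0.2]
grip_width: 0.0304
grasp_force: 0.0
```

Emit:
{"op": "send_rows", "data": {
  "xyz": [
    [-0.036, -0.0042, 0.0005],
    [-0.036, -0.0042, 0.0005],
    [-0.036, -0.0042, 0.0005],
    [-0.036, -0.0042, 0.0005],
    [-0.036, -0.0042, 0.0005],
    [-0.036, -0.0042, 0.0005],
    [-0.036, -0.0042, 0.0005],
    [-0.036, -0.0042, 0.0005],
    [-0.036, -0.0042, 0.0005],
    [-0.036, -0.0042, 0.0005],
    [-0.036, -0.0042, 0.0005],
    [-0.036, -0.0042, 0.0005],
    [-0.036, -0.0042, 0.0005],
    [-0.036, -0.0042, 0.0005],
    [0, 0, 0],
    [0, 0, 0]
  ],
  "rotation": [
    [0, 0, 0.0442],
    [0, 0, 0.0442],
    [0, 0, 0.0442],
    [0, 0, 0.0442],
    [0, 0, 0.0442],
    [0, 0, 0.0442],
    [0, 0, 0.0442],
    [0, 0, 0.0442],
    [0, 0, 0.0442],
    [0, 0, 0.0442],
    [0, 0, 0.0442],
    [0, 0, 0.0442],
    [0, 0, 0.0442],
    [0, 0, 0.0442],
    [0, 0, 0],
    [0, 0, 0]
  ],
  "jaw": [0.35, 0.35, 0.35, 0.35, 0.35, 0.35, 0.35, 0.35, 0.35, 0.35, 0.35, 0.35, 0.35, 0.35, 0.35, 0.35]
}}

```text
time_s: 3.1
tool_pos: [0.6856, -0.2206, 0.3901]
tool_rot: [-179.9, -0.0, 89.0]
force: [1.1, 0.6, -0.2]
grip_width: 0.0306
grasp_force: 0.0
```

```bash
python3 - <<'E'
from h import *
box=np.load('fit.npz')['box']
ya=90+np.degrees(box[2]);Y=[180,0,ya]
b=lambda th,dz=0:W(box,[.154*np.sin(.733-th),0,.022+.154*np.cos(.733-th)+dz])[0]
plan([('above',b(0,.09),Y,4),('down',b(0),Y,5)])
E
```

```text
t 3.1 gp [ 0.6854 -0.2206  0.2266] rpy [-179.9   -0.    89. ] w 0.0306 F [ 1.1  0.6 -0.2] q [ -5.  30.  31.  74. -15.  81.  24.]
above n 4 xyz [0.0002, -0.0031, 0.0] rot [-0.0003, -0.0, -0.0004]
down n 5 xyz [0.0, -0.0, 0.018] rot [0.0, 0.0, 0.0]
```

Emit:
{"op": "send_rows", "data": {
  "xyz": [
    [0, -0.006, 0],
    [0, -0.006, 0],
    [0, 0, 0.018],
    [0, 0, 0.018],
    [0, 0, 0.018],
    [0, 0, 0.018],
    [0, 0, 0.016],
    [0, 0, 0]
  ],
  "rotation": [
    [0, 0, 0],
    [0, 0, 0],
    [0, 0, 0],
    [0, 0, 0],
    [0, 0, 0],
    [0, 0, 0],
    [0, 0, 0],
    [0, 0, 0]
  ],
  "jaw": [0.35, 0.35, 0.35, 0.35, 0.35, 0.35, 0.35, 0.35]
}}

```text
time_s: 3.9
tool_pos: [0.6734, -0.2174, 0.3]
tool_rot: [-179.7, -0.1, 89.2]
force: [-0.6, -0.3, 0.1]
grip_width: 0.0307
grasp_force: 0.0
```

Emit:
{"op": "send_rows", "data": {
  "xyz": [
    [0, -0.01, -0.004],
    [0, -0.01, -0.006],
    [0, -0.01, -0.006],
    [0, -0.011, -0.006],
    [0, -0.011, -0.006],
    [0, -0.012, -0.003],
    [0, -0.012, -0.003],
    [0, -0.012, -0.002],
    [0, -0.012, -0.001],
    [0, -0.012, 0],
    [0, -0.012, 0.002],
    [0, -0.012, 0.003],
    [0, -0.012, 0.004],
    [0, -0.012, 0.004],
    [0, -0.012, 0.005],
    [0, -0.012, 0.005],
    [0, -0.012, 0.005],
    [0, -0.012, 0.006]
  ],
  "rotation": [
    [0, 0, 0],
    [0, 0, 0],
    [0, 0, 0],
    [0, 0, 0],
    [0, 0, 0],
    [0, 0, 0],
    [0, 0, 0],
    [0, 0, 0],
    [0, 0, 0],
    [0, 0, 0],
    [0, 0, 0],
    [0, 0, 0],
    [0, 0, 0],
    [0, 0, 0],
    [0, 0, 0],
    [0, 0, 0],
    [0, 0, 0],
    [0, 0, 0]
  ],
  "jaw": [0.35, 0.35, 0.35, 0.35, 0.35, 0.35, 0.35, 0.35, 0.35, 0.35, 0.35, 0.35, 0.35, 0.35, 0.35, 0.35, 0.35, 0.35]
}}

```text
time_s: 5.7
tool_pos: [0.4644, -0.2158, 0.3047]
tool_rot: [-179.9, -0.0, 89.2]
force: [0.6, 0.8, 0.2]
grip_width: 0.0301
grasp_force: 0.0
```

```bash
python3 - <<'E'
from h import *
from cell import env
c=env.read_camera('scene');t=env.read_camera('top')
a=np.hstack([cv2.resize(c['image'][200:335,200:370],None,fx=2.3,fy=2.3),cv2.resize(t['image'][115:250,320:490],None,fx=2.3,fy=2.3)]);cv2.imwrite('pics/pull.png',a);print(a.shape)
E
```

```text
(310, 782, 3)
```

View pics/pull.png

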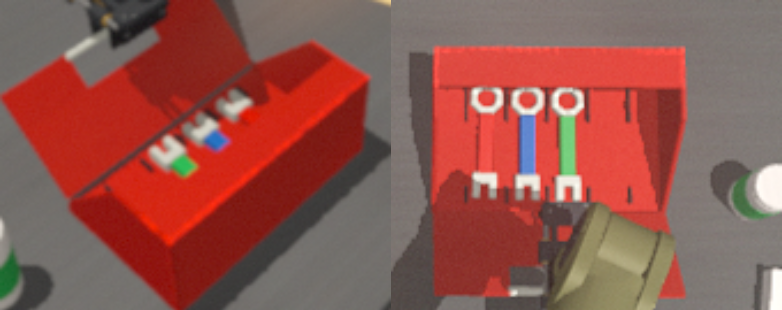

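The front has swung past the balance point, with red, blue and green spanners from left to right (composite rings at (487,98), (527,98), (567,98)), yellow absent. Now lift clear and measure.

```bash
python3 - <<'E'
from h import *
box=np.load('fit.npz')['box'];y=np.degrees(box[2])
plan([('up',[.464,-.216,.28],[180,0,90+y],6),('side',[.56,0.02,.30],[180,0,y],16)])
E
```

```text
t 5.8 gp [ 0.462  -0.2156  0.1404] rpy [-1.796e+02 -1.000e-01  8.910e+01] w 0.0305 F [ 0.4  0.6 -0.4] q [-10.   6.  34. 111.  -4.  64.  25.]
up n 6 xyz [0.0, 0.0001, -0.0233] rot [-0.001, -0.0003, -0.0]
side n 16 xyz [0.0165, -0.0063, -0.0013] rot [-0.0, -0.0, 0.0982]
```

Emit:
{"op": "send_rows", "data": {
  "xyz": [
    [0, 0, -0.0233],
    [0, 0, -0.0233],
    [0, 0, -0.0233],
    [0, 0, -0.0233],
    [0, 0, -0.0233],
    [0, 0, -0.0233]
  ],
  "rotation": [
    [0, 0, 0],
    [0, 0, 0],
    [0, 0, 0],
    [0, 0, 0],
    [0, 0, 0],
    [0, 0, 0]
  ],
  "jaw": [0.5, 0.55, 0.55, 0.55, 0.55, 0.55]
}}

```text
time_s: 6.4
tool_pos: [0.4661, -0.2158, 0.4464]
tool_rot: [-180.0, -0.0, 89.2]
force: [0.2, 0.2, 0.4]
grip_width: 0.0479
grasp_force: 0.0
```

Emit:
{"op": "send_rows", "data": {
  "xyz": [
    [0.0165, -0.0063, -0.0013],
    [0.0165, -0.0063, -0.0013],
    [0.0165, -0.0063, -0.0013],
    [0.0165, -0.0063, -0.0013],
    [0.0165, -0.0063, -0.0013],
    [0.0165, -0.0063, -0.0013],
    [0.0165, -0.0063, -0.0013],
    [0.0165, -0.0063, -0.0013],
    [0.0165, -0.0063, -0.0013],
    [0.0165, -0.0063, -0.0013],
    [0.0165, -0.0063, -0.0013],
    [0.0165, -0.0063, -0.0013],
    [0.0165, -0.0063, -0.0013],
    [0.0165, -0.0063, -0.0013],
    [0.0165, -0.0063, -0.0013],
    [0.0165, -0.0063, -0.0013],
    [0, 0, 0]
  ],
  "rotation": [
    [0, 0, 0.0982],
    [0, 0, 0.0982],
    [0, 0, 0.0982],
    [0, 0, 0.0982],
    [0, 0, 0.0982],
    [0, 0, 0.0982],
    [0, 0, 0.0982],
    [0, 0, 0.0982],
    [0, 0, 0.0982],
    [0, 0, 0.0982],
    [0, 0, 0.0982],
    [0, 0, 0.0982],
    [0, 0, 0.0982],
    [0, 0, 0.0982],
    [0, 0, 0.0982],
    [0, 0, 0.0982],
    [0, 0, 0]
  ],
  "jaw": [0.57, 0.57, 0.57, 0.57, 0.57, 0.57, 0.57, 0.57, 0.57, 0.57, 0.57, 0.57, 0.57, 0.57, 0.57, 0.57, 0.57]
}}

```text
time_s: 8.1
tool_pos: [0.5633, 0.0215, 0.4656]
tool_rot: [180.0, 0.0, -0.8]
force: [1.7, -0.2, -0.1]
grip_width: 0.0496
grasp_force: 0.0
```

```bash
python3 - <<'E'
from h import *
from cell import env
for n in('scene','top'): pickle.dump(env.read_camera(n),open(f'{n}1.pkl','wb'))
s,t=cam('scene',1)['image'],cam('top',1)['image']
a=np.hstack([cv2.resize(s[190:330,190:360],None,fx=2.35,fy=4,interpolation=2),cv2.resize(t[125:265,330:460],None,fx=3,fy=4,interpolation=2)]);cv2.imwrite('pics/open.png',a);print(a.shape)
plan([])
E
```

```text
(560, 790, 3)
t 8.2 gp [0.5617 0.0196 0.3023] rpy [ 1.8e+02  1.0e-01 -7.0e-01] w 0.0498 F [-0.8  0.3  0.9] q [-20.   6.  17.  91.  -2.  83. -94.]
```

View pics/open.png

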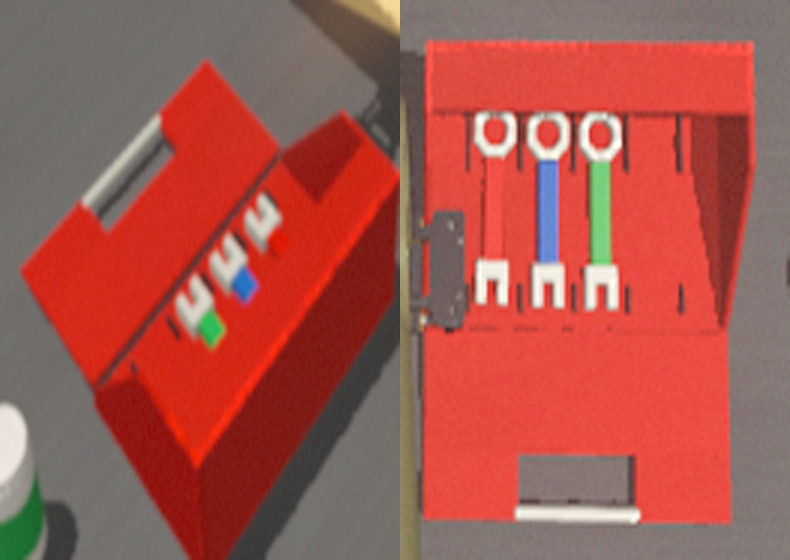

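Front fully down: bar at composite (577,515). Spanner eyes in the composite are at (495,134), (548,134), (601,135), all straight in their lanes. Triangulating the jaw tips for height.

```bash
python3 - <<'E'
from h import *
s,t=cam('scene',1),cam('top',1)
T=lambda p:(np.array(p)-[400,0])/[3,4]+[330,125]-.4
S=lambda p:np.array(p)/[2.35,4]+[190,190]-.4
box=np.load('fit.npz')['box']
inv=lambda X:(W([0,0,-box[2]],np.array([X[0]-box[0],X[1]-box[1],X[2]]))[0]*1e3).round(1)
for n,a,b in(('red',[492,305],[260,200]),('blue',[548,307],[224,239]),('green',[602,308],[189,281])):
    r=tri(t,T(a),s,S(b));print(n,'jawtip',r.x.round(4),'box',inv(r.x),'cost',round(r.cost,2))
r=tri(t,T([577,516]),s,S([123,162]));print('bar',r.x,inv(r.x),r.cost)
E1={}
for n,e,j in(('red',[495,134],[492,305]),('blue',[548,134],[548,307]),('green',[601,135],[602,308])):
    a,b=onz(t,T(e),.028),onz(t,T(j),.028);d=a-b;print(n,'eye',a.round(4),inv(a),'yaw',np.degrees(np.arctan2(d[1],d[0])).round(1),'len',np.linalg.norm(d).round(4))
for p,X in(([427,42],[.21,.17,.145]),([753,42],[.21,-.17,.145]),([577,516],[-.154,0,.028])): print(proj(t,W(box,X))-T(p))
E
```

```text
red jawtip [ 0.5945 -0.1216  0.0338] box [22.6 96.5 33.8] cost 1.26
blue jawtip [ 0.5909 -0.1846  0.0366] box [20.  33.6 36.6] cost 0.37
green jawtip [ 0.589  -0.2448  0.0371] box [ 19.  -26.7  37.1] cost 0.09
bar [ 0.41713476 -0.21592958  0.02504712] [-153.3   -0.5   25. ] 0.017129521050474963
red eye [ 0.7391 -0.1305  0.028 ] [167.3  89.9  28. ] yaw -2.2 len 0.1464
blue eye [ 0.7387 -0.1902  0.028 ] [167.8  30.2  28. ] yaw -1.2 len 0.1479
green eye [ 0.7374 -0.2499  0.028 ] [167.5 -29.5  28. ] yaw -1.1 len 0.1478
[[-0.0764326   0.51590259]]
[[0.07920766 1.39195415]]
[[0.07441782 0.28045096]]
```

```bash
cat >> h.py <<'E'
box,bd=np.load('fit.npz')['box'],np.load('fit.npz')['bd']
yb=np.degrees(box[2]);RB=[180,-45,np.degrees(bd[2])]
PY=dict(red=.099,yellow=.033,green=-.033,blue=-.099)
def peg(c,out,down=0,ex=.0725,ez=.013):
    """grasp point putting the eye `out` from the face on the peg axis, `down` the slope"""
    u=(.185-down)*.7071
    E=W(bd,[-.09+u-out*.7071,PY[c],u+out*.7071])[0]
    return E-RT(RB).apply([ex,0,ez])
E
python3 - <<'E'
from h import *
V=[180,0,yb]
plan([('over',[.665,-.249,.17],V,12),('down',[.665,-.249,.033],V,9),('lift',[.665,-.249,.078],V,4),('draw',[.58,-.2476,.078],V,4),('up',[.56,-.2476,.25],V,6),
('swing',peg('green',.13),RB,24),('hover',peg('green',.085),RB,3),('in',peg('green',.014),RB,7),('set',peg('green',.012,.008),RB,2),('out',peg('green',.12,.008),RB,6)])
print(peg('green',.13),peg('green',.014))
E
```

```text
t 8.2 gp [0.5617 0.0196 0.3023] rpy [ 1.8e+02  1.0e-01 -7.0e-01] w 0.0498 F [-0.8  0.3  0.9] q [-20.   6.  17.  91.  -2.  83. -94.]
over n 12 xyz [0.0089, 0.0223, 0.011] rot [0.0001, 0.0001, 0.0002]
down n 9 xyz [-0.0, -0.0, 0.0152] rot [0.0, 0.0, 0.0]
lift n 4 xyz [0.0, 0.0, -0.0112] rot [0.0, 0.0, 0.0]
draw n 4 xyz [-0.0213, -0.0, -0.0] rot [0.0, 0.0, 0.0]
up n 6 xyz [-0.0033, 0.0001, -0.0287] rot [0.0, 0.0, 0.0]
swing n 24 xyz [0.0102, -0.0064, 0.0104] rot [0.0304, 0.0224, -0.0733]
hover n 3 xyz [-0.0, -0.0, 0.015] rot [0.0, 0.0, 0.0]
in n 7 xyz [-0.0, -0.0, 0.0101] rot [0.0, 0.0, 0.0]
set n 2 xyz [-0.004, -0.0, 0.001] rot [0.0, 0.0, 0.0]
out n 6 xyz [0.0, 0.0, -0.018] rot [0.0, 0.0, 0.0]
[0.57354726 0.17463419 0.18066365] [0.55064288 0.25339496 0.09864005]
```

Emit:
{"op": "send_rows", "data": {
  "xyz": [
    [0.009, 0.0224, 0.011],
    [0.009, 0.0224, 0.011],
    [0.009, 0.0224, 0.011],
    [0.009, 0.0224, 0.011],
    [0.009, 0.0224, 0.011],
    [0.009, 0.0224, 0.011],
    [0.009, 0.0224, 0.011],
    [0.009, 0.0224, 0.011],
    [0.009, 0.0224, 0.011],
    [0.009, 0.0224, 0.011],
    [0.009, 0.0224, 0.011],
    [0.0045, 0.0212, 0.011],
    [0, 0, 0],
    [0, 0, 0]
  ],
  "rotation": [
    [0, 0, 0],
    [0, 0, 0],
    [0, 0, 0],
    [0, 0, 0],
    [0, 0, 0],
    [0, 0, 0],
    [0, 0, 0],
    [0, 0, 0],
    [0, 0, 0],
    [0, 0, 0],
    [0, 0, 0],
    [0, 0, 0],
    [0, 0, 0],
    [0, 0, 0]
  ],
  "jaw": [0.57, 0.57, 0.57, 0.57, 0.57, 0.57, 0.57, 0.57, 0.57, 0.57, 0.57, 0.57, 0.57, 0.57]
}}

```text
time_s: 9.6
tool_pos: [0.6607, -0.2499, 0.3343]
tool_rot: [-180.0, 0.1, -0.9]
force: [0.6, 0.8, 0.4]
grip_width: 0.0494
grasp_force: 0.0
```

```bash
python3 - <<'E'
from h import *
from cell import env
V=[180,0,yb]
plan([('fix',[.665,-.249,.17],V,1),('down',[.665,-.249,.033],V,9)])
t0,t=cam('top',1)['image'],env.read_camera('top')['image']
E
```

```text
t 9.6 gp [ 0.6605 -0.2498  0.1708] rpy [-1.8e+02  1.0e-01 -9.0e-01] w 0.0494 F [0.6 0.8 0.4] q [  1.  29.  24.  80. -12.  74. -65.]
fix n 1 xyz [0.0043, -0.001, 0.0008] rot [-0.0007, 0.001, -0.0001]
down n 9 xyz [-0.0, -0.0, 0.0152] rot [0.0, 0.0, 0.0]
```

Emit:
{"op": "send_rows", "data": {
  "xyz": [
    [0.0043, -0.001, 0.001],
    [0, 0, 0.0152],
    [0, 0, 0.0152],
    [0, 0, 0.0152],
    [0, 0, 0.0152],
    [0, 0, 0.0152],
    [0, 0, 0.0152],
    [0, 0, 0.0152],
    [0, 0, 0.0152],
    [0, 0, 0.0152],
    [0, 0, 0],
    [0, 0, 0],
    [0, 0, 0],
    [0, 0, 0],
    [0, 0, 0],
    [0, 0, 0]
  ],
  "rotation": [
    [0, 0, 0],
    [0, 0, 0],
    [0, 0, 0],
    [0, 0, 0],
    [0, 0, 0],
    [0, 0, 0],
    [0, 0, 0],
    [0, 0, 0],
    [0, 0, 0],
    [0, 0, 0],
    [0, 0, 0],
    [0, 0, 0],
    [0, 0, 0],
    [0, 0, 0],
    [0, 0, 0],
    [0, 0, 0]
  ],
  "jaw": [0.57, 0.57, 0.57, 0.57, 0.57, 0.57, 0.57, 0.57, 0.57, 0.57, 0.57, 0, 0, 0, 0, 0],
  "newtons": 45
}}

```text
time_s: 11.25
tool_pos: [0.6659, -0.2482, 0.1965]
tool_rot: [-180.0, -0.0, -0.9]
force: [0.2, 0.4, -0.5]
grip_width: 0.0219
grasp_force: 45.0
```

Gripped at 22 mm. Lift, draw out, up.

Emit:
{"op": "send_rows", "data": {
  "xyz": [
    [0, 0, -0.0112],
    [0, 0, -0.0112],
    [0, 0, -0.0112],
    [0, 0, -0.0112],
    [-0.0213, 0, 0],
    [-0.0213, 0, 0],
    [-0.0213, 0, 0],
    [-0.0213, 0, 0],
    [-0.0033, 0, -0.0287],
    [-0.0033, 0, -0.0287],
    [-0.0033, 0, -0.0287],
    [-0.0033, 0, -0.0287],
    [-0.0033, 0, -0.0287],
    [-0.0033, 0, -0.0287],
    [0, 0, 0]
  ],
  "rotation": [
    [0, 0, 0],
    [0, 0, 0],
    [0, 0, 0],
    [0, 0, 0],
    [0, 0, 0],
    [0, 0, 0],
    [0, 0, 0],
    [0, 0, 0],
    [0, 0, 0],
    [0, 0, 0],
    [0, 0, 0],
    [0, 0, 0],
    [0, 0, 0],
    [0, 0, 0],
    [0, 0, 0]
  ],
  "jaw": [0, 0, 0, 0, 0, 0, 0, 0, 0, 0, 0, 0, 0, 0, 0]
}}

```text
time_s: 12.75
tool_pos: [0.5611, -0.248, 0.4195]
tool_rot: [179.9, -0.5, -0.9]
force: [0.7, -0.7, -2.0]
grip_width: 0.0215
grasp_force: 45.0
```

```bash
python3 - <<'E'
from h import *
plan([('swing',peg('green',.13),RB,26)])
E
```

```text
t 12.75 gp [ 0.5626 -0.2484  0.256 ] rpy [179.9  -0.5  -0.9] w 0.0215 F [ 0.7 -0.7 -2. ] q [ -1.  14.  26.  89.  -6.  78. -65.]
swing n 26 xyz [0.0093, -0.0059, 0.0099] rot [0.0284, 0.0205, -0.0675]
```

Emit:
{"op": "send_rows", "data": {
  "xyz": [
    [0.0093, -0.0059, 0.0099],
    [0.0093, -0.0059, 0.0099],
    [0.0093, -0.0059, 0.0099],
    [0.0093, -0.0059, 0.0099],
    [0.0093, -0.0059, 0.0099],
    [0.0093, -0.0059, 0.0099],
    [0.0093, -0.0059, 0.0099],
    [0.0093, -0.0059, 0.0099],
    [0.0093, -0.0059, 0.0099],
    [0.0093, -0.0059, 0.0099],
    [0.0093, -0.0059, 0.0099],
    [0.0093, -0.0059, 0.0099],
    [0.0093, -0.0059, 0.0099]
  ],
  "rotation": [
    [0.0284, 0.0205, -0.0675],
    [0.0284, 0.0205, -0.0675],
    [0.0284, 0.0205, -0.0675],
    [0.0284, 0.0205, -0.0675],
    [0.0284, 0.0205, -0.0675],
    [0.0284, 0.0205, -0.0675],
    [0.0284, 0.0205, -0.0675],
    [0.0284, 0.0205, -0.0675],
    [0.0284, 0.0205, -0.0675],
    [0.0284, 0.0205, -0.0675],
    [0.0284, 0.0205, -0.0675],
    [0.0284, 0.0205, -0.0675],
    [0.0284, 0.0205, -0.0675]
  ],
  "jaw": [0, 0, 0, 0, 0, 0, 0, 0, 0, 0, 0, 0, 0]
}}

```text
time_s: 14.05
tool_pos: [0.6481, -0.1127, 0.3163]
tool_rot: [-167.2, -22.0, 47.9]
force: [0.2, 0.1, -1.4]
grip_width: 0.0216
grasp_force: 45.0
```

```bash
python3 - <<'E'
from h import *
plan([('swing',peg('green',.13),RB,13)])
E
```

```text
t 14.05 gp [ 0.6613 -0.0441  0.1684] rpy [-167.2  -22.    47.9] w 0.0216 F [ 0.2  0.1 -1.4] q [  6.  23.  11.  89. -31.  73. -13.]
swing n 13 xyz [0.0095, -0.0058, 0.0093] rot [0.0276, 0.0205, -0.0678]
```

Emit:
{"op": "send_rows", "data": {
  "xyz": [
    [0.0095, -0.0058, 0.0093],
    [0.0095, -0.0058, 0.0093],
    [0.0095, -0.0058, 0.0093],
    [0.0095, -0.0058, 0.0093],
    [0.0095, -0.0058, 0.0093],
    [0.0095, -0.0058, 0.0093],
    [0.0095, -0.0058, 0.0093],
    [0.0095, -0.0058, 0.0093],
    [0.0095, -0.0058, 0.0093],
    [0.0095, -0.0058, 0.0093],
    [0.0095, -0.0058, 0.0093],
    [0.0095, -0.0058, 0.0093],
    [0.0095, -0.0058, 0.0093],
    [0, 0, 0],
    [0, 0, 0]
  ],
  "rotation": [
    [0.0276, 0.0205, -0.0678],
    [0.0276, 0.0205, -0.0678],
    [0.0276, 0.0205, -0.0678],
    [0.0276, 0.0205, -0.0678],
    [0.0276, 0.0205, -0.0678],
    [0.0276, 0.0205, -0.0678],
    [0.0276, 0.0205, -0.0678],
    [0.0276, 0.0205, -0.0678],
    [0.0276, 0.0205, -0.0678],
    [0.0276, 0.0205, -0.0678],
    [0.0276, 0.0205, -0.0678],
    [0.0276, 0.0205, -0.0678],
    [0.0276, 0.0205, -0.0678],
    [0, 0, 0],
    [0, 0, 0]
  ],
  "jaw": [0, 0, 0, 0, 0, 0, 0, 0, 0, 0, 0, 0, 0, 0, 0]
}}

```text
time_s: 15.55
tool_pos: [0.6067, 0.0631, 0.2967]
tool_rot: [-179.9, -44.9, 105.9]
force: [0.6, -0.5, -0.9]
grip_width: 0.0214
grasp_force: 45.0
```

```bash
python3 - <<'E'
from h import *
from cell import env
plan([('hover',peg('green',.085),RB,4)])
for n in('scene','top'): pickle.dump(env.read_camera(n),open(f'{n}2.pkl','wb'))
s,t=cam('scene',2)['image'],cam('top',2)['image']
a=np.hstack([cv2.resize(s[80:210,280:410],None,fx=3,fy=4,interpolation=2),cv2.resize(t[160:290,170:300],None,fx=3,fy=4,interpolation=2)]);cv2.imwrite('pics/hover.png',a)
E
```

```text
t 15.55 gp [0.5749 0.1739 0.1808] rpy [-179.9  -44.9  105.9] w 0.0214 F [ 0.6 -0.5 -0.9] q [  8.  25.  -5.  94. -40.  81.  32.]
hover n 4 xyz [0.0001, -0.0002, 0.0115] rot [0.0006, 0.0005, -0.001]
```

View pics/hover.png

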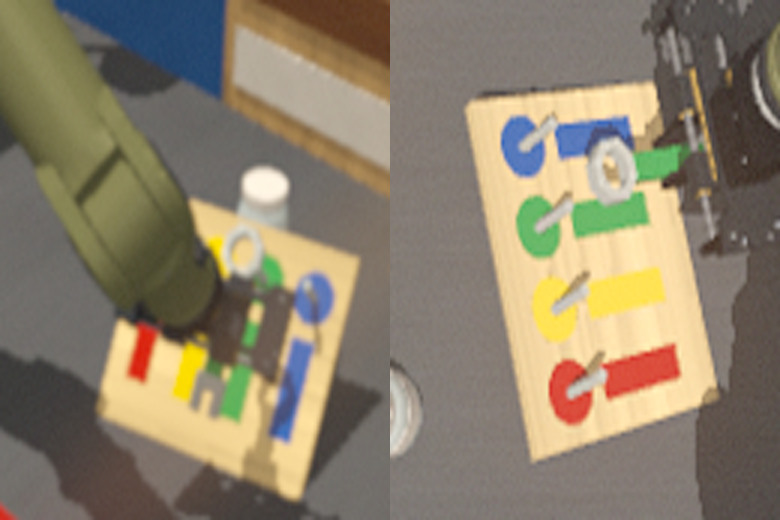

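Ring held square before the green peg: eye at composite top (612,168), scene (243,252). I'll check these against the prediction.

```bash
python3 - <<'E'
from h import *
from cell import env
o=env.get_obs();r=RT(o['tool_rot']);E=np.array(o['tool_pos'])+r.apply([.0725,0,G+.013])
print(E,proj(cam('top',2),E),proj(cam('scene',2),E),'seen',[243.6,201.6],[360.6,142.6])
x=tri(cam('top',2),[243.6,201.6],cam('scene',2),[360.6,142.6]);print(x.x,x.cost, r.inv().apply(x.x-E))
plan([('hover',peg('green',.085),RB,4)])
# peg axis cross-check: tip of green, base of green by two views
k=.185*.7071
for o_ in(0,.06): 
  X=W(bd,[-.09+k-o_*.7071,-.033,k+o_*.7071]);print(proj(cam('top'),X),proj(cam('scene'),X))
E
```

```text
[0.55872199 0.23157793 0.22309806] [[242.23563087 203.46978856]] [[361.84877836 142.17147194]] seen [243.6, 201.6] [360.6, 142.6]
[0.56194009 0.22538523 0.22659194] 0.8046545834780828 [-0.00238063  0.00139459 -0.00730072]
t 15.65 gp [0.5753 0.1733 0.1812] rpy [-180.   -44.9  105.9] w 0.0215 F [-0.1 -0.3 -1.7] q [  8.  25.  -5.  94. -40.  81.  32.]
hover n 4 xyz [0.0001, -0.0002, 0.0116] rot [0.0008, 0.0006, -0.001]
[[219.08148204 216.56578546]] [[368.79236481 150.12320265]]
[[229.21365801 211.06242209]] [[365.61092826 146.50165305]]
```

Emit:
{"op": "send_rows", "data": {
  "xyz": [
    [0, 0, 0.0116],
    [0, 0, 0.0116],
    [0, 0, 0.0116],
    [0, 0, 0.0116],
    [0, 0, 0.01],
    [0, 0, 0.01],
    [0, 0, 0.01],
    [0, 0, 0.01],
    [0, 0, 0.01],
    [0, 0, 0.01],
    [0, 0, 0.01],
    [-0.004, 0, 0],
    [-0.004, 0, 0],
    [0, 0, 0]
  ],
  "rotation": [
    [0, 0, -0.004],
    [0, 0, 0],
    [0, 0, 0],
    [0, 0, 0],
    [0, 0, 0],
    [0, 0, 0],
    [0, 0, 0],
    [0, 0, 0],
    [0, 0, 0],
    [0, 0, 0],
    [0, 0, 0],
    [0, 0, 0],
    [0, 0, 0],
    [0, 0, 0]
  ],
  "jaw": [0, 0, 0, 0, 0, 0, 0, 0, 0, 0, 0, 0, 0, 0]
}}

```text
time_s: 17.05
tool_pos: [0.5851, 0.1384, 0.2097]
tool_rot: [179.8, -45.2, 106.5]
force: [-1.9, 4.9, -0.1]
grip_width: 0.0213
grasp_force: 45.0
```

```bash
python3 - <<'E'
from h import *
plan([('set',peg('green',.012,.008),RB,1),('out',peg('green',.12,.008),RB,6),('away',[.6,.0,.30],[180,-20,50],12),('over',[.666,-.189,.17],[180,0,yb],12)])
E
```

```text
t 17.05 gp [0.5527 0.2498 0.0945] rpy [179.8 -45.2 106.5] w 0.0213 F [-1.9  4.9 -0.1] q [  3.  29.  -8. 100. -43.  69.  34.]
set n 1 xyz [-0.0017, -0.001, 0.0019] rot [0.0001, -0.0032, 0.0032]
out n 6 xyz [0.0, 0.0, -0.018] rot [0.0, 0.0, 0.0]
away n 12 xyz [-0.0004, -0.003, -0.0173] rot [-0.0443, -0.0334, 0.0695]
over n 12 xyz [0.0003, 0.0157, 0.0099] rot [-0.0129, -0.0271, 0.0732]
```

Emit:
{"op": "send_rows", "data": {
  "xyz": [
    [0, 0, 0],
    [0, 0, 0],
    [0, 0, 0],
    [0, 0, 0],
    [0, 0, -0.018],
    [0, 0, -0.018],
    [0, 0, -0.018],
    [0, 0, -0.018],
    [0, 0, -0.018],
    [0, 0, -0.018]
  ],
  "rotation": [
    [0, 0, 0],
    [0, 0, 0],
    [0, 0, 0],
    [0, 0, 0],
    [0, 0, 0],
    [0, 0, 0],
    [0, 0, 0],
    [0, 0, 0],
    [0, 0, 0],
    [0, 0, 0]
  ],
  "jaw": [0.3, 0.57, 0.57, 0.57, 0.57, 0.57, 0.57, 0.57, 0.57, 0.57]
}}

```text
time_s: 18.05
tool_pos: [0.6067, 0.063, 0.2863]
tool_rot: [179.8, -45.0, 106.4]
force: [1.2, 0.1, -0.5]
grip_width: 0.0495
grasp_force: 0.0
```

Emit:
{"op": "send_rows", "data": {
  "xyz": [
    [0, -0.003, -0.0173],
    [0, -0.003, -0.0173],
    [0, -0.003, -0.0173],
    [0, -0.003, -0.0173],
    [0, -0.003, -0.0173],
    [0, -0.003, -0.0173],
    [0, -0.003, -0.0173],
    [0, -0.003, -0.0173],
    [0, -0.003, -0.0173],
    [0, -0.003, -0.0173],
    [0, -0.003, -0.0173],
    [0, -0.003, -0.0173]
  ],
  "rotation": [
    [-0.0443, -0.0334, 0.0695],
    [-0.0443, -0.0334, 0.0695],
    [-0.0443, -0.0334, 0.0695],
    [-0.0443, -0.0334, 0.0695],
    [-0.0443, -0.0334, 0.0695],
    [-0.0443, -0.0334, 0.0695],
    [-0.0443, -0.0334, 0.0695],
    [-0.0443, -0.0334, 0.0695],
    [-0.0443, -0.0334, 0.0695],
    [-0.0443, -0.0334, 0.0695],
    [-0.0443, -0.0334, 0.0695],
    [-0.0443, -0.0334, 0.0695]
  ],
  "jaw": [0.57, 0.57, 0.57, 0.57, 0.57, 0.57, 0.57, 0.57, 0.57, 0.57, 0.57, 0.57]
}}

```text
time_s: 19.25
tool_pos: [0.5653, -0.0413, 0.4591]
tool_rot: [179.8, -20.0, 49.8]
force: [-1.0, 1.5, 0.2]
grip_width: 0.0498
grasp_force: 0.0
```

```bash
python3 - <<'E'
from h import *
from cell import env
for n in('scene','top'): pickle.dump(env.read_camera(n),open(f'{n}3.pkl','wb'))
s,t=cam('scene',3)['image'],cam('top',3)['image']
a=np.hstack([cv2.resize(s[110:210,290:410],None,fx=3,fy=3,interpolation=2),cv2.resize(t[170:270,190:290],None,fx=3,fy=3,interpolation=2)])
b=np.hstack([cv2.resize(t[125:225,330:460],None,fx=2.8,fy=2.8,interpolation=2),cv2.resize(s[205:305,200:306],None,fx=2.8,fy=2.8,interpolation=2)])
b=cv2.copyMakeBorder(b,0,0,0,a.shape[1]-b.shape[1],cv2.BORDER_CONSTANT)
cv2.imwrite('pics/hung1.png',np.vstack([a,b]));print(np.vstack([a,b]).shape)
V=[180,0,yb]
plan([('over',[.666,-.189,.17],V,12),('down',[.666,-.189,.033],V,9)])
E
```

```text
Traceback (most recent call last):
cv2.error: OpenCV(4.12.0) /io/opencv/modules/core/src/copy.cpp:1160: error: (-215:Assertion failed) top >= 0 && bottom >= 0 && left >= 0 && right >= 0 && _src.dims() <= 2 in function 'copyMakeBorder'
```

```bash
cat >> h.py <<'E'
def comp(i,fn):
    from cell import env
    for n in('scene','top'): pickle.dump(env.read_camera(n),open(f'{n}{i}.pkl','wb'))
    s,t=cam('scene',i)['image'],cam('top',i)['image'];z=lambda a:cv2.resize(a,(330,280),interpolation=2)
    cv2.imwrite(fn,np.vstack([np.hstack([z(s[110:210,290:410]),z(t[170:270,180:298])]),np.hstack([z(s[205:305,200:318]),z(t[125:225,330:448])])]))
E
python3 - <<'E'
from h import *
comp(3,'pics/hung1.png')
V=[180,0,yb]
plan([('over',[.666,-.189,.17],V,14),('down',[.666,-.189,.033],V,9)])
E
```

```text
t 19.45 gp [0.6021 0.0026 0.3049] rpy [179.9 -20.2  50.2] w 0.0496 F [-0.   0.2 -0.6] q [  2.   3.   5.  96. -18.  70. -28.]
over n 14 xyz [0.0001, 0.0136, 0.0088] rot [-0.011, -0.0235, 0.0629]
down n 9 xyz [-0.0, -0.0, 0.0152] rot [0.0, 0.0, 0.0]
```

View pics/hung1.png

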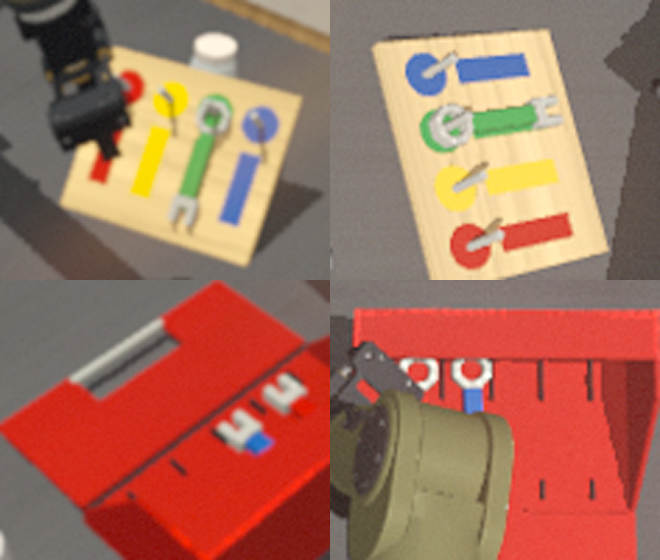

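Green hangs well. The blue spanner seems shifted/turned slightly (ring (473,373), jaw toward -y); I'll step aside and measure again.

```bash
python3 - <<'E'
from h import *
plan([('side',[.56,.03,.30],[180,0,yb],10)])
E
```

```text
t 19.45 gp [0.6021 0.0026 0.3049] rpy [179.9 -20.2  50.2] w 0.0496 F [-0.   0.2 -0.6] q [  2.   3.   5.  96. -18.  70. -28.]
side n 10 xyz [0.0028, -0.0068, 0.0002] rot [-0.0154, -0.0329, 0.0881]
```

Emit:
{"op": "send_rows", "data": {
  "xyz": [
    [0.0028, -0.0068, 0],
    [0.0028, -0.0068, 0],
    [0.0028, -0.0068, 0],
    [0.0028, -0.0068, 0],
    [0.0028, -0.0068, 0],
    [0.0028, -0.0068, 0],
    [0.0028, -0.0068, 0],
    [0.0028, -0.0068, 0],
    [0.0028, -0.0068, 0],
    [0.0028, -0.0068, 0]
  ],
  "rotation": [
    [-0.0154, -0.0329, 0.0881],
    [-0.0154, -0.0329, 0.0881],
    [-0.0154, -0.0329, 0.0881],
    [-0.0154, -0.0329, 0.0881],
    [-0.0154, -0.0329, 0.0881],
    [-0.0154, -0.0329, 0.0881],
    [-0.0154, -0.0329, 0.0881],
    [-0.0154, -0.0329, 0.0881],
    [-0.0154, -0.0329, 0.0881],
    [-0.0154, -0.0329, 0.0881]
  ],
  "jaw": [0.57, 0.57, 0.57, 0.57, 0.57, 0.57, 0.57, 0.57, 0.57, 0.57]
}}

```text
time_s: 20.45
tool_pos: [0.5597, 0.0303, 0.4634]
tool_rot: [-180.0, 0.3, -1.1]
force: [0.1, -0.0, 0.5]
grip_width: 0.0495
grasp_force: 0.0
```

```bash
python3 - <<'E'
from h import *
from cell import env
for n in('scene','top'): pickle.dump(env.read_camera(n),open(f'{n}4.pkl','wb'))
s,t=cam('scene',4)['image'],cam('top',4)['image']
cv2.imwrite('pics/box4.png',np.hstack([cv2.resize(s[200:300,230:320],None,fx=4,fy=5,interpolation=2),cv2.resize(t[130:230,340:430],None,fx=4.8,fy=5,interpolation=2)]))
def blue(i):
    for n in('top','scene'):
        im=cam(n,i)['image'].astype(int);m=((im[...,0]-im[...,2]>60)&(im[...,0]-im[...,1]>30)).astype(np.uint8);
        if n=='top': m[:,:340]=0;m[:125]=0;m[225:]=0;m[:,450:]=0
        else: m[:230]=0;m[300:]=0;m[:,:230]=0;m[:,330:]=0
        y,x=np.nonzero(m);print(i,n,len(x),x.mean().round(2),y.mean().round(2), np.polyfit(y,x,1) if n=='top' else '')
blue(1);blue(4)
plan([])
E
```

```text
1 top 154 378.53 177.5 [6.12393277e-16 3.78532468e+02]
1 scene 45 293.04 260.44 
4 top 146 381.06 176.03 [5.69945634e-02 3.71029039e+02]
4 scene 38 291.39 262.63 
t 20.55 gp [0.5593 0.0315 0.2996] rpy [-179.9    0.3   -0.8] w 0.0499 F [ 0.1 -0.3 -0.2] q [ -6.   6.   1.  91.  -0.  83. -97.]
```

View pics/box4.png

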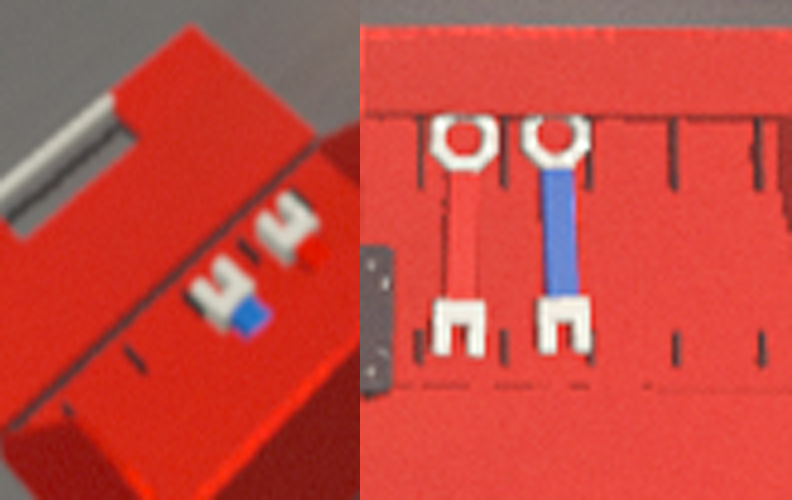

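```bash
python3 - <<'E'
from h import *
t,s=cam('top',4),cam('scene',4)
T=lambda p:(np.array(p)-[360,0])/[4.8,5]+[340,130]-.4
S=lambda p:np.array(p)/[4,5]+[230,200]-.4
for n,e,j in(('red',[464,138],[459,354]),('blue',[555,139],[563,353])):
    a,b=onz(t,T(e),.028),onz(t,T(j),.028);d=a-b;y=np.arctan2(d[1],d[0]);g=a-.0725*np.array([np.cos(y),np.sin(y),0])
    print(n,'eye',a.round(4),'yaw',np.degrees(y).round(1),'len',np.linalg.norm(d).round(4),'g',g.round(4))
for n,a,b in(('red',[459,354],[272,212]),('blue',[563,353],[212,272])):
    r=tri(t,T(a),s,S(b));print(n,r.x.round(4),r.cost.round(2))
g=onz(t,[381.06,176.03],.028);print('sleeve centroid',g)
V=[180,0,-4.3]
plan([('over',[.667,-.194,.17],V,12),('down',[.667,-.194,.033],V,9)])
E
```

```text
red eye [ 0.7422 -0.1306  0.028 ] yaw -2.2 len 0.148 g [ 0.6697 -0.1277  0.028 ]
blue eye [ 0.7411 -0.1947  0.028 ] yaw 0.9 len 0.1465 g [ 0.6686 -0.1959  0.028 ]
red [ 0.5936 -0.1261  0.026 ] 0.21
blue [ 0.5948 -0.1969  0.028 ] 0.01
sleeve centroid [ 0.67683541 -0.1960869   0.028     ]
t 20.55 gp [0.5593 0.0315 0.2996] rpy [-179.9    0.3   -0.8] w 0.0499 F [ 0.1 -0.3 -0.2] q [ -6.   6.   1.  91.  -0.  83. -97.]
over n 12 xyz [0.0097, 0.0184, 0.0108] rot [-0.0001, 0.0004, 0.0051]
down n 9 xyz [0.0, -0.0, 0.0152] rot [0.0, 0.0, 0.0]
```

Blue was nudged by a few mm and turned ~3°; jaw tip triangulates at z≈28 mm, so it still lies flat.

```bash
python3 - <<'E'
from h import *
V=[180,0,1.5]
plan([('over',[.669,-.196,.17],V,12),('down',[.669,-.196,.033],V,9)])
E
```

```text
t 20.55 gp [0.5593 0.0315 0.2996] rpy [-179.9    0.3   -0.8] w 0.0499 F [ 0.1 -0.3 -0.2] q [ -6.   6.   1.  91.  -0.  83. -97.]
over n 12 xyz [0.009, 0.019, 0.0108] rot [-0.0001, 0.0004, -0.0033]
down n 9 xyz [0.0, -0.0, 0.0152] rot [0.0, 0.0, 0.0]
```

Emit:
{"op": "send_rows", "data": {
  "xyz": [
    [0.009, 0.019, 0.0108],
    [0.009, 0.019, 0.0108],
    [0.009, 0.019, 0.0108],
    [0.009, 0.019, 0.0108],
    [0.009, 0.019, 0.0108],
    [0.009, 0.019, 0.0108],
    [0.009, 0.019, 0.0108],
    [0.009, 0.019, 0.0108],
    [0.009, 0.019, 0.0108],
    [0.009, 0.019, 0.0108],
    [0.009, 0.019, 0.0108],
    [0.009, 0.019, 0.0108],
    [0, 0, 0],
    [0, 0, 0]
  ],
  "rotation": [
    [0, 0, -0.0033],
    [0, 0, -0.0033],
    [0, 0, -0.0033],
    [0, 0, -0.0033],
    [0, 0, -0.0033],
    [0, 0, -0.0033],
    [0, 0, -0.0033],
    [0, 0, -0.0033],
    [0, 0, -0.0033],
    [0, 0, -0.0033],
    [0, 0, -0.0033],
    [0, 0, -0.0033],
    [0, 0, 0],
    [0, 0, 0]
  ],
  "jaw": [0.57, 0.57, 0.57, 0.57, 0.57, 0.57, 0.57, 0.57, 0.57, 0.57, 0.57, 0.57, 0.57, 0.57]
}}

```text
time_s: 21.95
tool_pos: [0.6672, -0.1986, 0.3344]
tool_rot: [-179.9, 0.1, 1.3]
force: [-0.1, -0.2, 0.1]
grip_width: 0.05
grasp_force: 0.0
```

```bash
python3 - <<'E'
from h import *
V=[180,0,1.5]
plan([('fix',[.669,-.196,.17],V,1)])
E
```

```text
t 21.95 gp [ 0.6668 -0.1984  0.1709] rpy [-1.799e+02  1.000e-01  1.300e+00] w 0.05 F [-0.1 -0.2  0.1] q [  9.  26.   8.  81.  -4.  73. -72.]
fix n 1 xyz [0.0018, -0.0026, 0.0009] rot [-0.0012, 0.0024, -0.0036]
```

Emit:
{"op": "send_rows", "data": {
  "xyz": [
    [0.002, -0.002, 0.001],
    [0, 0, 0.0152],
    [0, 0, 0.0152],
    [0, 0, 0.0152],
    [0, 0, 0.0152],
    [0, 0, 0.0152],
    [0, 0, 0.0152],
    [0, 0, 0.0152],
    [0, 0, 0.0152],
    [0, 0, 0.0152],
    [0, 0, 0],
    [0, 0, 0],
    [0, 0, 0],
    [0, 0, 0],
    [0, 0, 0],
    [0, 0, 0]
  ],
  "rotation": [
    [0, 0, 0],
    [0, 0, 0],
    [0, 0, 0],
    [0, 0, 0],
    [0, 0, 0],
    [0, 0, 0],
    [0, 0, 0],
    [0, 0, 0],
    [0, 0, 0],
    [0, 0, 0],
    [0, 0, 0],
    [0, 0, 0],
    [0, 0, 0],
    [0, 0, 0],
    [0, 0, 0],
    [0, 0, 0]
  ],
  "jaw": [0.57, 0.57, 0.57, 0.57, 0.57, 0.57, 0.57, 0.57, 0.57, 0.57, 0.57, 0, 0, 0, 0, 0],
  "newtons": 45
}}

```text
time_s: 23.55
tool_pos: [0.6697, -0.1961, 0.1983]
tool_rot: [180.0, 0.0, 1.3]
force: [-0.3, 0.4, 0.4]
grip_width: 0.0217
grasp_force: 45.0
```

Emit:
{"op": "send_rows", "data": {
  "xyz": [
    [0, 0, -0.0112],
    [0, 0, -0.0112],
    [0, 0, -0.0112],
    [0, 0, -0.0112],
    [-0.0213, 0, 0],
    [-0.0213, 0, 0],
    [-0.0213, 0, 0],
    [-0.0213, 0, 0],
    [-0.0033, 0, -0.0287],
    [-0.0033, 0, -0.0287],
    [-0.0033, 0, -0.0287],
    [-0.0033, 0, -0.0287],
    [-0.0033, 0, -0.0287],
    [-0.0033, 0, -0.0287],
    [0, 0, 0]
  ],
  "rotation": [
    [0, 0, 0],
    [0, 0, 0],
    [0, 0, 0],
    [0, 0, 0],
    [0, 0, 0],
    [0, 0, 0],
    [0, 0, 0],
    [0, 0, 0],
    [0, 0, 0],
    [0, 0, 0],
    [0, 0, 0],
    [0, 0, 0],
    [0, 0, 0],
    [0, 0, 0],
    [0, 0, 0]
  ],
  "jaw": [0, 0, 0, 0, 0, 0, 0, 0, 0, 0, 0, 0, 0, 0, 0]
}}

```text
time_s: 25.05
tool_pos: [0.5651, -0.1991, 0.4211]
tool_rot: [179.8, -0.5, 1.2]
force: [0.1, -0.1, -1.8]
grip_width: 0.0216
grasp_force: 45.0
```

```bash
python3 - <<'E'
from h import *
plan([('swing1',[.66,-.06,.22],[-170,-22,48],13),('swing2',peg('blue',.13),RB,13)])
print(peg('blue',.13))
E
```

```text
t 25.05 gp [ 0.5666 -0.1995  0.2576] rpy [179.8  -0.5   1.2] w 0.0216 F [ 0.1 -0.1 -1.8] q [  9.  11.   9.  90.  -2.  78. -71.]
swing1 n 13 xyz [0.0072, -0.0025, 0.0056] rot [0.0251, 0.0219, -0.0643]
swing2 n 13 xyz [0.0106, -0.0005, 0.0139] rot [0.031, 0.0222, -0.0673]
[0.63692184 0.19306412 0.18066365]
```

Emit:
{"op": "send_rows", "data": {
  "xyz": [
    [0.0072, -0.0025, 0.0056],
    [0.0072, -0.0025, 0.0056],
    [0.0072, -0.0025, 0.0056],
    [0.0072, -0.0025, 0.0056],
    [0.0072, -0.0025, 0.0056],
    [0.0072, -0.0025, 0.0056],
    [0.0072, -0.0025, 0.0056],
    [0.0072, -0.0025, 0.0056],
    [0.0072, -0.0025, 0.0056],
    [0.0072, -0.0025, 0.0056],
    [0.0072, -0.0025, 0.0056],
    [0.0072, -0.0025, 0.0056],
    [0.0072, -0.0025, 0.0056]
  ],
  "rotation": [
    [0.0251, 0.0219, -0.0643],
    [0.0251, 0.0219, -0.0643],
    [0.0251, 0.0219, -0.0643],
    [0.0251, 0.0219, -0.0643],
    [0.0251, 0.0219, -0.0643],
    [0.0251, 0.0219, -0.0643],
    [0.0251, 0.0219, -0.0643],
    [0.0251, 0.0219, -0.0643],
    [0.0251, 0.0219, -0.0643],
    [0.0251, 0.0219, -0.0643],
    [0.0251, 0.0219, -0.0643],
    [0.0251, 0.0219, -0.0643],
    [0.0251, 0.0219, -0.0643]
  ],
  "jaw": [0, 0, 0, 0, 0, 0, 0, 0, 0, 0, 0, 0, 0]
}}

```text
time_s: 26.35
tool_pos: [0.6401, -0.1227, 0.3614]
tool_rot: [-169.4, -21.8, 48.0]
force: [-0.5, -0.5, -1.1]
grip_width: 0.0211
grasp_force: 45.0
```

Emit:
{"op": "send_rows", "data": {
  "xyz": [
    [0.0106, -0.0005, 0.0139],
    [0.0106, -0.0005, 0.0139],
    [0.0106, -0.0005, 0.0139],
    [0.0106, -0.0005, 0.0139],
    [0.0106, -0.0005, 0.0139],
    [0.0106, -0.0005, 0.0139],
    [0.0106, -0.0005, 0.0139],
    [0.0106, -0.0005, 0.0139],
    [0.0106, -0.0005, 0.0139],
    [0.0106, -0.0005, 0.0139],
    [0.0106, -0.0005, 0.0139],
    [0.0106, -0.0005, 0.0139],
    [0.0106, -0.0005, 0.0139],
    [0, 0, 0],
    [0, 0, 0]
  ],
  "rotation": [
    [0.031, 0.0222, -0.0673],
    [0.031, 0.0222, -0.0673],
    [0.031, 0.0222, -0.0673],
    [0.031, 0.0222, -0.0673],
    [0.031, 0.0222, -0.0673],
    [0.031, 0.0222, -0.0673],
    [0.031, 0.0222, -0.0673],
    [0.031, 0.0222, -0.0673],
    [0.031, 0.0222, -0.0673],
    [0.031, 0.0222, -0.0673],
    [0.031, 0.0222, -0.0673],
    [0.031, 0.0222, -0.0673],
    [0.031, 0.0222, -0.0673],
    [0, 0, 0],
    [0, 0, 0]
  ],
  "jaw": [0, 0, 0, 0, 0, 0, 0, 0, 0, 0, 0, 0, 0, 0, 0]
}}

```text
time_s: 27.85
tool_pos: [0.6673, 0.0828, 0.2898]
tool_rot: [-179.2, -45.2, 105.6]
force: [0.4, -0.5, -2.0]
grip_width: 0.0214
grasp_force: 45.0
```

```bash
python3 - <<'E'
from h import *
from cell import env
plan([('hover',peg('blue',.085),RB,4)])
o=env.get_obs();r=RT(o['tool_rot']);E=np.array(o['tool_pos'])+r.apply([.0725,0,G+.0145])
for n in('scene','top'): pickle.dump(env.read_camera(n),open(f'{n}5.pkl','wb'))
s,t=cam('scene',5)['image'],cam('top',5)['image']
cv2.imwrite('pics/hover2.png',np.hstack([cv2.resize(s[80:210,280:410],None,fx=3,fy=4,interpolation=2),cv2.resize(t[160:290,170:300],None,fx=3,fy=4,interpolation=2)]))
p=(proj(cam('scene',5),E)[0]+.4-[280,80])*[3,4];q=(proj(cam('top',5),E)[0]+.4-[170,160])*[3,4]+[390,0];print('pred eye',p,q)
E
```

```text
t 27.85 gp [0.6338 0.1939 0.1747] rpy [-179.2  -45.2  105.6] w 0.0214 F [ 0.4 -0.5 -2. ] q [ 15.  33. -19.  84. -34.  80.  24.]
hover n 4 xyz [0.0009, 0.0005, 0.0099] rot [-0.0017, -0.0011, -0.0018]
pred eye [297.99762046 272.90433248] [588.80233361  98.18055075]
```

View pics/hover2.png

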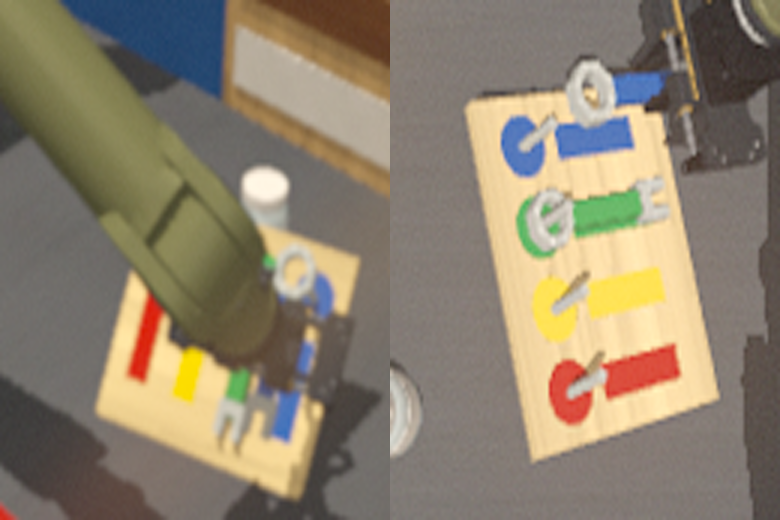

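Ring eye seen at (592,92) top and (295,272) scene, within ~2 px of prediction. Insert.

Emit:
{"op": "send_rows", "data": {
  "xyz": [
    [0.0009, 0.0005, 0.01],
    [0.0009, 0.0005, 0.01],
    [0.0009, 0.0005, 0.01],
    [0.0009, 0.0005, 0.01],
    [0, 0, 0.01],
    [0, 0, 0.01],
    [0, 0, 0.01],
    [0, 0, 0.01],
    [0, 0, 0.01],
    [0, 0, 0.01],
    [0, 0, 0.01],
    [-0.004, 0, 0],
    [-0.004, 0, 0],
    [0, 0, 0]
  ],
  "rotation": [
    [-0.0017, -0.0011, -0.0018],
    [-0.0017, -0.0011, -0.0018],
    [-0.0017, -0.0011, -0.0018],
    [-0.0017, -0.0011, -0.0018],
    [0, 0, 0],
    [0, 0, 0],
    [0, 0, 0],
    [0, 0, 0],
    [0, 0, 0],
    [0, 0, 0],
    [0, 0, 0],
    [0, 0, 0],
    [0, 0, 0],
    [0, 0, 0]
  ],
  "jaw": [0, 0, 0, 0, 0, 0, 0, 0, 0, 0, 0, 0, 0, 0]
}}

```text
time_s: 29.35
tool_pos: [0.6486, 0.1542, 0.2093]
tool_rot: [179.9, -45.0, 106.3]
force: [-0.6, -0.2, -1.5]
grip_width: 0.0213
grasp_force: 45.0
```

```bash
python3 - <<'E'
from h import *
plan([('set',peg('blue',.014,.008),RB,1),('out',peg('blue',.12,.008),RB,6),('side',[.56,.0,.30],[180,-20,50],14)])
E
```

```text
t 29.35 gp [0.6164 0.2653 0.0937] rpy [179.9 -45.  106.3] w 0.0213 F [-0.6 -0.2 -1.5] q [ 11.  36. -21.  90. -35.  68.  26.]
set n 1 xyz [0.0004, -0.0004, 0.0015] rot [0.0008, -0.0003, 0.0006]
out n 6 xyz [0.0, -0.0, -0.0177] rot [0.0, 0.0, 0.0]
side n 14 xyz [-0.0028, -0.0099, -0.0161] rot [-0.0379, -0.0286, 0.0595]
```

Emit:
{"op": "send_rows", "data": {
  "xyz": [
    [0, 0, 0],
    [0, 0, 0],
    [0, 0, 0],
    [0, 0, 0],
    [0, 0, -0.018],
    [0, 0, -0.018],
    [0, 0, -0.018],
    [0, 0, -0.018],
    [0, 0, -0.018],
    [0, 0, -0.018]
  ],
  "rotation": [
    [0, 0, 0],
    [0, 0, 0],
    [0, 0, 0],
    [0, 0, 0],
    [0, 0, 0],
    [0, 0, 0],
    [0, 0, 0],
    [0, 0, 0],
    [0, 0, 0],
    [0, 0, 0]
  ],
  "jaw": [0.3, 0.57, 0.57, 0.57, 0.57, 0.57, 0.57, 0.57, 0.57, 0.57]
}}

```text
time_s: 30.35
tool_pos: [0.6696, 0.0818, 0.2869]
tool_rot: [179.9, -45.1, 106.4]
force: [-0.4, -1.0, -1.0]
grip_width: 0.0496
grasp_force: 0.0
```

Emit:
{"op": "send_rows", "data": {
  "xyz": [
    [-0.0028, -0.0099, -0.0161],
    [-0.0028, -0.0099, -0.0161],
    [-0.0028, -0.0099, -0.0161],
    [-0.0028, -0.0099, -0.0161],
    [-0.0028, -0.0099, -0.0161],
    [-0.0028, -0.0099, -0.0161],
    [-0.0028, -0.0099, -0.0161],
    [-0.0028, -0.0099, -0.0161],
    [-0.0028, -0.0099, -0.0161],
    [-0.0028, -0.0099, -0.0161],
    [-0.0028, -0.0099, -0.0161],
    [-0.0028, -0.0099, -0.0161],
    [-0.0028, -0.0099, -0.0161],
    [-0.0028, -0.0099, -0.0161]
  ],
  "rotation": [
    [-0.0379, -0.0286, 0.0595],
    [-0.0379, -0.0286, 0.0595],
    [-0.0379, -0.0286, 0.0595],
    [-0.0379, -0.0286, 0.0595],
    [-0.0379, -0.0286, 0.0595],
    [-0.0379, -0.0286, 0.0595],
    [-0.0379, -0.0286, 0.0595],
    [-0.0379, -0.0286, 0.0595],
    [-0.0379, -0.0286, 0.0595],
    [-0.0379, -0.0286, 0.0595],
    [-0.0379, -0.0286, 0.0595],
    [-0.0379, -0.0286, 0.0595],
    [-0.0379, -0.0286, 0.0595],
    [-0.0379, -0.0286, 0.0595]
  ],
  "jaw": [0.57, 0.57, 0.57, 0.57, 0.57, 0.57, 0.57, 0.57, 0.57, 0.57, 0.57, 0.57, 0.57, 0.57]
}}

```text
time_s: 31.75
tool_pos: [0.5237, -0.0451, 0.4568]
tool_rot: [180.0, -20.1, 50.0]
force: [0.2, -0.5, 0.2]
grip_width: 0.0492
grasp_force: 0.0
```

```bash
python3 - <<'E'
from h import *
plan([('view',[.54,.03,.30],[180,0,yb],10)])
E
```

```text
t 31.75 gp [ 0.5598 -0.0021  0.3032] rpy [180.  -20.1  50. ] w 0.0492 F [ 0.2 -0.5  0.2] q [ 17.  -2.  -9. 101. -18.  70. -27.]
view n 10 xyz [0.0051, -0.0062, 0.0005] rot [-0.0155, -0.0327, 0.0878]
```

Emit:
{"op": "send_rows", "data": {
  "xyz": [
    [0.0051, -0.0062, 0],
    [0.0051, -0.0062, 0],
    [0.0051, -0.0062, 0],
    [0.0051, -0.0062, 0],
    [0.0051, -0.0062, 0],
    [0.0051, -0.0062, 0],
    [0.0051, -0.0062, 0],
    [0.0051, -0.0062, 0],
    [0.0051, -0.0062, 0],
    [0.0051, -0.0062, 0]
  ],
  "rotation": [
    [-0.0155, -0.0327, 0.0878],
    [-0.0155, -0.0327, 0.0878],
    [-0.0155, -0.0327, 0.0878],
    [-0.0155, -0.0327, 0.0878],
    [-0.0155, -0.0327, 0.0878],
    [-0.0155, -0.0327, 0.0878],
    [-0.0155, -0.0327, 0.0878],
    [-0.0155, -0.0327, 0.0878],
    [-0.0155, -0.0327, 0.0878],
    [-0.0155, -0.0327, 0.0878]
  ],
  "jaw": [0.57, 0.57, 0.57, 0.57, 0.57, 0.57, 0.57, 0.57, 0.57, 0.57]
}}

```text
time_s: 32.75
tool_pos: [0.5399, 0.0307, 0.4677]
tool_rot: [-180.0, 0.1, -0.9]
force: [0.0, -0.1, 1.2]
grip_width: 0.0495
grasp_force: 0.0
```

```bash
cat >> h.py <<'E'
def whites(i,box=(340,440,145,212)):
    im=cam('top',i)['image'];a,b,c,d=box;m=(im[c:d,a:b].min(2)>150).astype(np.uint8)
    n,l,st,ce=cv2.connectedComponentsWithStats(m)
    for k in range(1,n):
        if st[k,4]>15: print(i,'white',st[k,:2]+[a,c],st[k,2:],(ce[k]+[a,c]).round(2))
E
python3 - <<'E'
from h import *
comp(6,'pics/hung2.png')
for i in(1,4,6): whites(i)
plan([('over',[.636,-.127,.16],[180,-42,-2],12),('down',[.636,-.127,.035],[180,-42,-2],9),('lift',[.636,-.127,.08],[180,-42,-2],4)])
E
```

```text
1 white [355 153] [14 11 86] [361.44 158.34]
1 white [373 153] [13 12 86] [379.2  158.78]
1 white [390 153] [14 13 95] [396.47 158.99]
1 white [355 190] [11 11 98] [360.04 194.48]
1 white [374 190] [ 11  12 101] [379.05 195.45]
1 white [392 191] [11 11 96] [397.   195.47]
4 white [355 153] [14 11 86] [361.44 158.34]
4 white [374 153] [14 11 76] [380.54 158.58]
4 white [355 190] [11 11 97] [360.09 194.51]
4 white [377 189] [ 11  12 101] [381.85 193.71]
6 white [355 153] [14 11 86] [361.44 158.34]
6 white [355 190] [11 11 98] [360.04 194.48]
t 32.85 gp [0.5403 0.0318 0.3037] rpy [-179.9    0.    -0.6] w 0.0497 F [ 0.1  0.  -0.1] q [  9.   5. -16.  93.   1.  83. -98.]
over n 12 xyz [-0.0061, 0.0129, 0.0147] rot [-0.0009, 0.0611, 0.0019]
down n 9 xyz [-0.0093, -0.0, 0.0103] rot [0.0, 0.0, 0.0]
lift n 4 xyz [0.0075, 0.0, -0.0084] rot [0.0, 0.0, 0.0]
```

View pics/hung2.png

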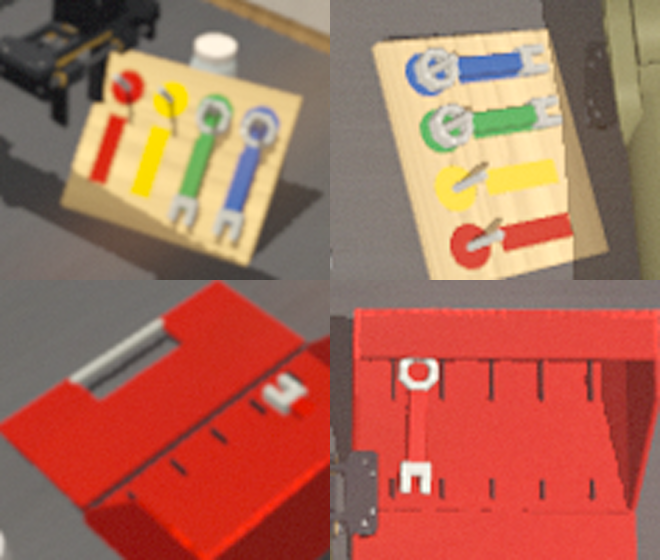

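Blue and green both hang on their pegs (scene crop rings at (213,112), (258,125)); red lies unmoved in the outer lane. Grip red with the tool tilted (to clear the side wall), shift it to the inner lane, then regrasp.

Emit:
{"op": "send_rows", "data": {
  "xyz": [
    [-0.0061, 0.0129, 0.0147],
    [-0.0061, 0.0129, 0.0147],
    [-0.0061, 0.0129, 0.0147],
    [-0.0061, 0.0129, 0.0147],
    [-0.0061, 0.0129, 0.0147],
    [-0.0061, 0.0129, 0.0147],
    [-0.0061, 0.0129, 0.0147],
    [-0.0061, 0.0129, 0.0147],
    [-0.0061, 0.0129, 0.0147],
    [-0.0061, 0.0129, 0.0147],
    [-0.0061, 0.0129, 0.0147],
    [-0.0061, 0.0129, 0.0147],
    [0, 0, 0],
    [0, 0, 0]
  ],
  "rotation": [
    [-0.0009, 0.0611, 0.0019],
    [-0.0009, 0.0611, 0.0019],
    [-0.0009, 0.0611, 0.0019],
    [-0.0009, 0.0611, 0.0019],
    [-0.0009, 0.0611, 0.0019],
    [-0.0009, 0.0611, 0.0019],
    [-0.0009, 0.0611, 0.0019],
    [-0.0009, 0.0611, 0.0019],
    [-0.0009, 0.0611, 0.0019],
    [-0.0009, 0.0611, 0.0019],
    [-0.0009, 0.0611, 0.0019],
    [-0.0009, 0.0611, 0.0019],
    [0, 0, 0],
    [0, 0, 0]
  ],
  "jaw": [0.57, 0.57, 0.57, 0.57, 0.57, 0.57, 0.57, 0.57, 0.57, 0.57, 0.57, 0.57, 0.57, 0.57]
}}

```text
time_s: 34.25
tool_pos: [0.5252, -0.1241, 0.2821]
tool_rot: [-180.0, -41.7, -2.0]
force: [0.4, 0.9, -0.1]
grip_width: 0.0498
grasp_force: 0.0
```

```bash
python3 - <<'E'
from h import *
V=[180,-42,-2]
plan([('fix',[.636,-.127,.15],V,2),('down',[.636,-.127,.035],V,8)])
E
```

```text
t 34.25 gp [ 0.6339 -0.1279  0.1601] rpy [-180.   -41.7   -2. ] w 0.0498 F [ 0.4  0.9 -0.1] q [ 17.  -0.  -4. 125. -28.  15. -54.]
fix n 2 xyz [-0.003, -0.0005, 0.0044] rot [0.0002, 0.0025, -0.0003]
down n 8 xyz [-0.0096, -0.0, 0.0107] rot [0.0, 0.0, 0.0]
```

Emit:
{"op": "send_rows", "data": {
  "xyz": [
    [-0.003, -0.0005, 0.0044],
    [-0.003, -0.0005, 0.0044],
    [-0.0096, 0, 0.0107],
    [-0.0096, 0, 0.0107],
    [-0.0096, 0, 0.0107],
    [-0.0096, 0, 0.0107]
  ],
  "rotation": [
    [0, 0.0025, 0],
    [0, 0.0025, 0],
    [0, 0, 0],
    [0, 0, 0],
    [0, 0, 0],
    [0, 0, 0]
  ],
  "jaw": [0.57, 0.57, 0.57, 0.57, 0.57, 0.57]
}}

```text
time_s: 34.85
tool_pos: [0.5276, -0.1223, 0.2137]
tool_rot: [180.0, -42.1, -1.9]
force: [0.4, 0.6, 0.6]
grip_width: 0.0493
grasp_force: 0.0
```

```bash
python3 - <<'E'
from h import *
V=[180,-42,-2]
plan([('down',[.636,-.127,.035],V,5)])
E
```

```text
t 34.85 gp [ 0.6372 -0.1261  0.0924] rpy [180.  -42.1  -1.9] w 0.0493 F [0.4 0.6 0.6] q [ 24.   7. -12. 128. -58.   7. -24.]
down n 5 xyz [-0.0078, 0.0002, 0.0084] rot [-0.0001, -0.0004, 0.0002]
```

The wrist nears its q6 limit at this tilt. Reduce the tilt to 30° with a grasp nearer the front, which still clears the side wall.

```bash
python3 - <<'E'
from h import *
V=[180,-30,-2]
plan([('tilt',[.630,-.1268,.14],V,8),('down',[.63,-.1268,.07],V,6),('down',[.63,-.1268,.036],V,5)])
E
```

```text
t 34.85 gp [ 0.6372 -0.1261  0.0924] rpy [180.  -42.1  -1.9] w 0.0493 F [0.4 0.6 0.6] q [ 24.   7. -12. 128. -58.   7. -24.]
tilt n 8 xyz [0.0072, 0.0001, -0.0052] rot [-0.0, -0.0264, 0.0001]
down n 6 xyz [-0.0058, -0.0, 0.0101] rot [0.0, 0.0, 0.0]
down n 5 xyz [-0.0034, -0.0, 0.0059] rot [0.0, 0.0, 0.0]
```

Emit:
{"op": "send_rows", "data": {
  "xyz": [
    [0.0072, 0, -0.0052],
    [0.0072, 0, -0.0052],
    [0.0072, 0, -0.0052],
    [0.0072, 0, -0.0052],
    [0.0072, 0, -0.0052],
    [0.0072, 0, -0.0052],
    [0.0072, 0, -0.0052],
    [0.0072, 0, -0.0052],
    [-0.0058, 0, 0.0101],
    [-0.0058, 0, 0.0101],
    [-0.0058, 0, 0.0101],
    [-0.0058, 0, 0.0101],
    [-0.0058, 0, 0.0101],
    [-0.0058, 0, 0.0101],
    [0, 0, 0]
  ],
  "rotation": [
    [0, -0.0264, 0],
    [0, -0.0264, 0],
    [0, -0.0264, 0],
    [0, -0.0264, 0],
    [0, -0.0264, 0],
    [0, -0.0264, 0],
    [0, -0.0264, 0],
    [0, -0.0264, 0],
    [0, 0, 0],
    [0, 0, 0],
    [0, 0, 0],
    [0, 0, 0],
    [0, 0, 0],
    [0, 0, 0],
    [0, 0, 0]
  ],
  "jaw": [0.57, 0.57, 0.57, 0.57, 0.57, 0.57, 0.57, 0.57, 0.57, 0.57, 0.57, 0.57, 0.57, 0.57, 0.57]
}}

```text
time_s: 36.35
tool_pos: [0.5474, -0.1235, 0.2081]
tool_rot: [-179.9, -29.9, -2.0]
force: [-0.7, 0.2, -0.4]
grip_width: 0.0494
grasp_force: 0.0
```

```bash
python3 - <<'E'
from h import *
V=[180,-30,-2]
plan([('down',[.63,-.1268,.036],V,5)])
E
```

```text
t 36.35 gp [ 0.629  -0.1262  0.0664] rpy [-179.9  -29.9   -2. ] w 0.0494 F [-0.7  0.2 -0.4] q [  6.  10.   6. 121. -18.  20. -65.]
down n 5 xyz [-0.0029, 0.0001, 0.0054] rot [-0.0002, 0.0002, -0.0001]
```

Emit:
{"op": "send_rows", "data": {
  "xyz": [
    [-0.0029, 0.0002, 0.0054],
    [-0.0029, 0.0002, 0.0054],
    [-0.0029, 0.0002, 0.0054],
    [-0.0029, 0, 0.0054],
    [-0.0029, 0, 0.0054],
    [0, 0, 0],
    [0, 0, 0]
  ],
  "rotation": [
    [0, 0, 0],
    [0, 0, 0],
    [0, 0, 0],
    [0, 0, 0],
    [0, 0, 0],
    [0, 0, 0],
    [0, 0, 0]
  ],
  "jaw": [0.57, 0.57, 0.57, 0.57, 0.57, 0.57, 0.57]
}}

```text
time_s: 37.05
tool_pos: [0.5495, -0.1244, 0.1799]
tool_rot: [-180.0, -30.2, -2.0]
force: [-0.4, 0.0, 0.3]
grip_width: 0.0495
grasp_force: 0.0
```

Emit:
{"op": "send_rows", "data": {
  "xyz": [
    [-0.001, 0, 0.002],
    [0, 0, 0],
    [0, 0, 0],
    [0, 0, 0],
    [0, 0, 0],
    [0, 0, 0]
  ],
  "rotation": [
    [0, 0, 0],
    [0, 0, 0],
    [0, 0, 0],
    [0, 0, 0],
    [0, 0, 0],
    [0, 0, 0]
  ],
  "jaw": [0.57, 0, 0, 0, 0, 0],
  "newtons": 45
}}

```text
time_s: 37.65
tool_pos: [0.5501, -0.1242, 0.1785]
tool_rot: [-180.0, -30.3, -2.0]
force: [1.1, 0.8, 1.6]
grip_width: 0.0215
grasp_force: 45.6
```

```bash
python3 - <<'E'
from h import *
from cell import env
V=[180,-30,-1]
o=env.get_obs();g=np.array(o['tool_pos'])+RT(o['tool_rot']).apply([0,0,G])
plan([('lift',g+[0,0,.03],[180,-30,-2],4),('shift',g+[-.0005,-.059,.03],[180,-30,-1],6),('lower',g+[-.0005,-.059,.002],[180,-30,-1],5),('up',g+[-.0005,-.059,.08],[180,-30,-1],5)])
E
```

```text
t 37.65 gp [ 0.6326 -0.127   0.0373] rpy [-180.   -30.3   -2. ] w 0.0215 F [1.1 0.8 1.6] q [  8.  14.   4. 122. -21.  16. -61.]
lift n 4 xyz [0.004, -0.0, -0.0065] rot [-0.0001, -0.0013, 0.0]
shift n 6 xyz [0.0002, 0.0101, 0.0001] rot [0.0015, 0.0, -0.0025]
lower n 5 xyz [-0.0028, -0.0, 0.0048] rot [0.0, 0.0, 0.0]
up n 5 xyz [0.0078, 0.0, -0.0135] rot [0.0, 0.0, 0.0]
```

Emit:
{"op": "send_rows", "data": {
  "xyz": [
    [0.004, 0, -0.0065],
    [0.004, 0, -0.0065],
    [0.004, 0, -0.0065],
    [0.004, 0, -0.0065],
    [0, 0.01, 0],
    [0, 0.01, 0],
    [0, 0.01, 0],
    [0, 0.01, 0],
    [0, 0.01, 0],
    [0, 0.01, 0],
    [0, 0, 0],
    [-0.0028, 0, 0.0048],
    [-0.0028, 0, 0.0048],
    [-0.0028, 0, 0.0048],
    [-0.0028, 0, 0.0048],
    [-0.0028, 0, 0.0048],
    [0, 0, 0]
  ],
  "rotation": [
    [0, 0, 0],
    [0, 0, 0],
    [0, 0, 0],
    [0, 0, 0],
    [0.0015, 0, -0.0025],
    [0.0015, 0, -0.0025],
    [0.0015, 0, -0.0025],
    [0.0015, 0, -0.0025],
    [0.0015, 0, -0.0025],
    [0.0015, 0, -0.0025],
    [0, 0, 0],
    [0, 0, 0],
    [0, 0, 0],
    [0, 0, 0],
    [0, 0, 0],
    [0, 0, 0],
    [0, 0, 0]
  ],
  "jaw": [0, 0, 0, 0, 0, 0, 0, 0, 0, 0, 0, 0, 0, 0, 0, 0, 0],
  "newtons": 55
}}

```text
time_s: 39.35
tool_pos: [0.5484, -0.184, 0.1795]
tool_rot: [-179.9, -30.1, -1.0]
force: [0.2, 0.2, -1.9]
grip_width: 0.0209
grasp_force: 55.6
```

```bash
python3 - <<'E'
from h import *
from cell import env
o=env.get_obs();g=np.array(o['tool_pos'])+RT(o['tool_rot']).apply([0,0,G])
plan([('up',[.63,-.186,.12],[180,-30,-1],5),('view',[.54,.03,.30],[180,0,yb],14)])
E
```

```text
t 39.35 gp [ 0.6304 -0.1852  0.0381] rpy [-179.9  -30.1   -1. ] w 0.0209 F [ 0.2  0.2 -1.9] q [ 17.  15.   1. 119. -30.  19. -46.]
up n 5 xyz [0.0082, 0.0001, -0.0142] rot [-0.0003, -0.0004, -0.0001]
view n 14 xyz [0.0032, -0.0153, -0.0143] rot [0.0, -0.0374, -0.0001]
```

Emit:
{"op": "send_rows", "data": {
  "xyz": [
    [0, 0, 0],
    [0, 0, 0],
    [0, 0, 0],
    [0.0082, 0, -0.0142],
    [0.0082, 0, -0.0142],
    [0.0082, 0, -0.0142],
    [0.0082, 0, -0.0142],
    [0.0082, 0, -0.0142]
  ],
  "rotation": [
    [0, 0, 0],
    [0, 0, 0],
    [0, 0, 0],
    [0, 0, 0],
    [0, 0, 0],
    [0, 0, 0],
    [0, 0, 0],
    [0, 0, 0]
  ],
  "jaw": [0.3, 0.57, 0.57, 0.57, 0.57, 0.57, 0.57, 0.57]
}}

```text
time_s: 40.15
tool_pos: [0.5487, -0.1845, 0.2641]
tool_rot: [-180.0, -30.3, -1.0]
force: [0.2, -0.3, 0.4]
grip_width: 0.0494
grasp_force: 0.0
```

Emit:
{"op": "send_rows", "data": {
  "xyz": [
    [0.0032, -0.0153, -0.0143],
    [0.0032, -0.0153, -0.0143],
    [0.0032, -0.0153, -0.0143],
    [0.0032, -0.0153, -0.0143],
    [0.0032, -0.0153, -0.0143],
    [0.0032, -0.0153, -0.0143],
    [0.0032, -0.0153, -0.0143],
    [0.0032, -0.0153, -0.0143],
    [0.0032, -0.0153, -0.0143],
    [0.0032, -0.0153, -0.0143],
    [0.0032, -0.0153, -0.0143],
    [0.0032, -0.0153, -0.0143],
    [0.0032, -0.0153, -0.0143],
    [0.0032, -0.0153, -0.0143],
    [0, 0, 0]
  ],
  "rotation": [
    [0, -0.0374, 0],
    [0, -0.0374, 0],
    [0, -0.0374, 0],
    [0, -0.0374, 0],
    [0, -0.0374, 0],
    [0, -0.0374, 0],
    [0, -0.0374, 0],
    [0, -0.0374, 0],
    [0, -0.0374, 0],
    [0, -0.0374, 0],
    [0, -0.0374, 0],
    [0, -0.0374, 0],
    [0, -0.0374, 0],
    [0, -0.0374, 0],
    [0, 0, 0]
  ],
  "jaw": [0.57, 0.57, 0.57, 0.57, 0.57, 0.57, 0.57, 0.57, 0.57, 0.57, 0.57, 0.57, 0.57, 0.57, 0.57]
}}

```text
time_s: 41.65
tool_pos: [0.54, 0.0324, 0.4676]
tool_rot: [-179.8, -0.5, -0.8]
force: [0.1, 0.1, -0.7]
grip_width: 0.0498
grasp_force: 0.0
```

```bash
python3 - <<'E'
from h import *
comp(7,'pics/red7.png')
whites(7)
plan([('over',[.67,-.19,.17],[180,0,-1],12)])
E
```

```text
7 white [372 153] [13 12 85] [378.24 158.82]
7 white [374 191] [10 11 86] [378.5 195.3]
t 41.75 gp [0.5401 0.0296 0.3017] rpy [-180.    -0.3   -1. ] w 0.0494 F [ 0.4  0.2 -0.2] q [ -4.   4.  -2.  94.   0.  82. -97.]
over n 12 xyz [0.0112, 0.0181, 0.011] rot [-0.0, -0.0004, 0.0]
```

Red now lies flat in the +30 lane (ring (378.2,158.8), jaw (378.5,195.3)).

```bash
python3 - <<'E'
from h import *
plan([('over',[.667,-.1855,.17],[180,0,-1.6],12)])
E
```

```text
t 41.75 gp [0.5401 0.0296 0.3017] rpy [-180.    -0.3   -1. ] w 0.0494 F [ 0.4  0.2 -0.2] q [ -4.   4.  -2.  94.   0.  82. -97.]
over n 12 xyz [0.011, 0.0177, 0.011] rot [-0.0, -0.0004, 0.0009]
```

Emit:
{"op": "send_rows", "data": {
  "xyz": [
    [0.011, 0.0177, 0.011],
    [0.011, 0.0177, 0.011],
    [0.011, 0.0177, 0.011],
    [0.011, 0.0177, 0.011],
    [0.011, 0.0177, 0.011],
    [0.011, 0.0177, 0.011],
    [0.011, 0.0177, 0.011],
    [0.011, 0.0177, 0.011],
    [0.011, 0.0177, 0.011],
    [0.011, 0.0177, 0.011],
    [0.011, 0.0177, 0.011],
    [0.011, 0.0177, 0.011],
    [0, 0, 0],
    [0, 0, 0]
  ],
  "rotation": [
    [0, -0.0004, 0.0009],
    [0, -0.0004, 0.0009],
    [0, -0.0004, 0.0009],
    [0, -0.0004, 0.0009],
    [0, -0.0004, 0.0009],
    [0, -0.0004, 0.0009],
    [0, -0.0004, 0.0009],
    [0, -0.0004, 0.0009],
    [0, -0.0004, 0.0009],
    [0, -0.0004, 0.0009],
    [0, -0.0004, 0.0009],
    [0, -0.0004, 0.0009],
    [0, 0, 0],
    [0, 0, 0]
  ],
  "jaw": [0.57, 0.57, 0.57, 0.57, 0.57, 0.57, 0.57, 0.57, 0.57, 0.57, 0.57, 0.57, 0.57, 0.57]
}}

```text
time_s: 43.15
tool_pos: [0.6657, -0.1864, 0.3321]
tool_rot: [-179.9, 0.2, -1.7]
force: [0.6, 0.1, 0.3]
grip_width: 0.0496
grasp_force: 0.0
```

```bash
python3 - <<'E'
from h import *
plan([('over',[.667,-.1855,.17],[180,0,-1.6],1)])
E
```

```text
t 43.15 gp [ 0.6651 -0.1862  0.1686] rpy [-179.9    0.2   -1.7] w 0.0496 F [0.6 0.1 0.3] q [ 10.  26.   5.  82.  -2.  73. -77.]
over n 1 xyz [0.0013, -0.001, -0.0014] rot [-0.001, 0.0032, -0.0023]
```

Emit:
{"op": "send_rows", "data": {
  "xyz": [
    [0.001, -0.001, 0],
    [0, 0, 0.015],
    [0, 0, 0.015],
    [0, 0, 0.015],
    [0, 0, 0.015],
    [0, 0, 0.015],
    [0, 0, 0.015],
    [0, 0, 0.015],
    [0, 0, 0.015],
    [0, 0, 0.0145],
    [0, 0, 0],
    [0, 0, 0],
    [0, 0, 0],
    [0, 0, 0],
    [0, 0, 0],
    [0, 0, 0]
  ],
  "rotation": [
    [0, 0.002, 0],
    [0, 0, 0],
    [0, 0, 0],
    [0, 0, 0],
    [0, 0, 0],
    [0, 0, 0],
    [0, 0, 0],
    [0, 0, 0],
    [0, 0, 0],
    [0, 0, 0],
    [0, 0, 0],
    [0, 0, 0],
    [0, 0, 0],
    [0, 0, 0],
    [0, 0, 0],
    [0, 0, 0]
  ],
  "jaw": [0.57, 0.57, 0.57, 0.57, 0.57, 0.57, 0.57, 0.57, 0.57, 0.57, 0.57, 0, 0, 0, 0, 0],
  "newtons": 45
}}

```text
time_s: 44.75
tool_pos: [0.6678, -0.1847, 0.1993]
tool_rot: [-180.0, -0.1, -1.6]
force: [0.3, -0.2, 1.9]
grip_width: 0.0212
grasp_force: 45.0
```

Emit:
{"op": "send_rows", "data": {
  "xyz": [
    [0, 0, -0.0112],
    [0, 0, -0.0112],
    [0, 0, -0.0112],
    [0, 0, -0.0112],
    [-0.0213, 0, 0],
    [-0.0213, 0, 0],
    [-0.0213, 0, 0],
    [-0.0213, 0, 0],
    [-0.0033, 0, -0.0287],
    [-0.0033, 0, -0.0287],
    [-0.0033, 0, -0.0287],
    [-0.0033, 0, -0.0287],
    [-0.0033, 0, -0.0287],
    [-0.0033, 0, -0.0287],
    [0, 0, 0]
  ],
  "rotation": [
    [0, 0, 0],
    [0, 0, 0],
    [0, 0, 0],
    [0, 0, 0],
    [0, 0, 0],
    [0, 0, 0],
    [0, 0, 0],
    [0, 0, 0],
    [0, 0, 0],
    [0, 0, 0],
    [0, 0, 0],
    [0, 0, 0],
    [0, 0, 0],
    [0, 0, 0],
    [0, 0, 0]
  ],
  "jaw": [0, 0, 0, 0, 0, 0, 0, 0, 0, 0, 0, 0, 0, 0, 0]
}}

```text
time_s: 46.25
tool_pos: [0.5631, -0.182, 0.4216]
tool_rot: [179.9, -0.6, -1.6]
force: [0.7, -1.1, -3.1]
grip_width: 0.0213
grasp_force: 45.0
```

```bash
python3 - <<'E'
from h import *
print(peg('red',.13),peg('red',.014))
plan([('swing1',[.55,-.05,.25],[-175,-22,50],14),('swing2',peg('red',.13),RB,14)])
E
```

```text
[0.4467981  0.13777432 0.18066365] [0.42389371 0.21653509 0.09864005]
t 46.25 gp [ 0.5647 -0.1822  0.2581] rpy [179.9  -0.6  -1.6] w 0.0213 F [ 0.7 -1.1 -3.1] q [ 10.  11.   6.  91.  -1.  78. -75.]
swing1 n 14 xyz [-0.0009, -0.0062, 0.0018] rot [0.0185, 0.0221, -0.0646]
swing2 n 14 xyz [0.0031, -0.0044, 0.0115] rot [0.0331, 0.0236, -0.0597]
```

Emit:
{"op": "send_rows", "data": {
  "xyz": [
    [-0.0009, -0.0062, 0.0018],
    [-0.0009, -0.0062, 0.0018],
    [-0.0009, -0.0062, 0.0018],
    [-0.0009, -0.0062, 0.0018],
    [-0.0009, -0.0062, 0.0018],
    [-0.0009, -0.0062, 0.0018],
    [-0.0009, -0.0062, 0.0018],
    [-0.0009, -0.0062, 0.0018],
    [-0.0009, -0.0062, 0.0018],
    [-0.0009, -0.0062, 0.0018],
    [-0.0009, -0.0062, 0.0018],
    [-0.0009, -0.0062, 0.0018],
    [-0.0009, -0.0062, 0.0018],
    [-0.0009, -0.0062, 0.0018]
  ],
  "rotation": [
    [0.0185, 0.0221, -0.0646],
    [0.0185, 0.0221, -0.0646],
    [0.0185, 0.0221, -0.0646],
    [0.0185, 0.0221, -0.0646],
    [0.0185, 0.0221, -0.0646],
    [0.0185, 0.0221, -0.0646],
    [0.0185, 0.0221, -0.0646],
    [0.0185, 0.0221, -0.0646],
    [0.0185, 0.0221, -0.0646],
    [0.0185, 0.0221, -0.0646],
    [0.0185, 0.0221, -0.0646],
    [0.0185, 0.0221, -0.0646],
    [0.0185, 0.0221, -0.0646],
    [0.0185, 0.0221, -0.0646]
  ],
  "jaw": [0, 0, 0, 0, 0, 0, 0, 0, 0, 0, 0, 0, 0, 0]
}}

```text
time_s: 47.65
tool_pos: [0.521, -0.1052, 0.3942]
tool_rot: [-174.4, -21.7, 50.0]
force: [-0.1, -0.5, -2.5]
grip_width: 0.0211
grasp_force: 45.0
```

Emit:
{"op": "send_rows", "data": {
  "xyz": [
    [0.0031, -0.0044, 0.0115],
    [0.0031, -0.0044, 0.0115],
    [0.0031, -0.0044, 0.0115],
    [0.0031, -0.0044, 0.0115],
    [0.0031, -0.0044, 0.0115],
    [0.0031, -0.0044, 0.0115],
    [0.0031, -0.0044, 0.0115],
    [0.0031, -0.0044, 0.0115],
    [0.0031, -0.0044, 0.0115],
    [0.0031, -0.0044, 0.0115],
    [0.0031, -0.0044, 0.0115],
    [0.0031, -0.0044, 0.0115],
    [0.0031, -0.0044, 0.0115],
    [0.0031, -0.0044, 0.0115],
    [0, 0, 0]
  ],
  "rotation": [
    [0.0331, 0.0236, -0.0597],
    [0.0331, 0.0236, -0.0597],
    [0.0331, 0.0236, -0.0597],
    [0.0331, 0.0236, -0.0597],
    [0.0331, 0.0236, -0.0597],
    [0.0331, 0.0236, -0.0597],
    [0.0331, 0.0236, -0.0597],
    [0.0331, 0.0236, -0.0597],
    [0.0331, 0.0236, -0.0597],
    [0.0331, 0.0236, -0.0597],
    [0.0331, 0.0236, -0.0597],
    [0.0331, 0.0236, -0.0597],
    [0.0331, 0.0236, -0.0597],
    [0.0331, 0.0236, -0.0597],
    [0, 0, 0]
  ],
  "jaw": [0, 0, 0, 0, 0, 0, 0, 0, 0, 0, 0, 0, 0, 0, 0]
}}

```text
time_s: 49.15
tool_pos: [0.4765, 0.0281, 0.2888]
tool_rot: [-179.0, -45.3, 105.7]
force: [0.2, -1.0, -2.9]
grip_width: 0.0214
grasp_force: 45.0
```

```bash
python3 - <<'E'
from h import *
from cell import env
ex,ez=.0725,.0155
plan([('hover',peg('red',.085,0,ex,ez),RB,4),('in',peg('red',.014,0,ex,ez),RB,7)])
o=env.get_obs();r=RT(o['tool_rot']);E=np.array(o['tool_pos'])+r.apply([ex,0,G+ez])
for n in('scene','top'): pickle.dump(env.read_camera(n),open(f'{n}8.pkl','wb'))
t=cam('top',8);q=proj(t,E)[0];print('pred eye',q,'scene',proj(cam('scene',8),E))
im=t['image'];x0,y0=q.astype(int)-14
m=(im[y0:y0+28,x0:x0+28].min(2)>135).astype(np.uint8)
for row in m: print(''.join('.#'[v] for v in row))
E
```

```text
t 49.15 gp [0.4424 0.1391 0.1737] rpy [-179.   -45.3  105.7] w 0.0214 F [ 0.2 -1.  -2.9] q [ 15.  12.  -8. 112. -39.  81.  39.]
hover n 4 xyz [0.0009, 0.0006, 0.0089] rot [-0.0027, -0.0011, -0.0015]
in n 7 xyz [-0.0, 0.0, 0.0101] rot [0.0, 0.0, 0.0]
pred eye [253.2043823  249.77446419] scene [[326.87806694 133.85821882]]
............................
............................
...........####.............
....#......####.............
.#####.....#####............
######.....########.....####
#######.....################
#######....################.
#######...#############.....
#######..##############.....
########.#####.########.....
##############.#########....
##############.#########....
...###########....######....
..############....#######...
..##....######.....######...
........#######....#####....
###.....########..######....
###......##############.....
###......#############.....#
###........###########..####
##..........################
##...........###############
###.........################
###....#####################
############################
############################
############################
```

Emit:
{"op": "send_rows", "data": {
  "xyz": [
    [0.0009, 0.0006, 0.0089],
    [0.0009, 0.0006, 0.0089],
    [0.0009, 0.0006, 0.0089],
    [0.0009, 0.0006, 0.0089],
    [0, 0, 0.01],
    [0, 0, 0.01],
    [0, 0, 0.01],
    [0, 0, 0.01],
    [0, 0, 0.01],
    [0, 0, 0.01],
    [0, 0, 0.01],
    [-0.004, 0, 0],
    [-0.004, 0, 0],
    [0, 0, 0]
  ],
  "rotation": [
    [-0.0027, -0.0011, -0.0015],
    [-0.0027, -0.0011, -0.0015],
    [-0.0027, -0.0011, -0.0015],
    [-0.0027, -0.0011, -0.0015],
    [0, 0, 0],
    [0, 0, 0],
    [0, 0, 0],
    [0, 0, 0],
    [0, 0, 0],
    [0, 0, 0],
    [0, 0, 0],
    [0, 0, 0],
    [0, 0, 0],
    [0, 0, 0]
  ],
  "jaw": [0, 0, 0, 0, 0, 0, 0, 0, 0, 0, 0, 0, 0, 0]
}}

```text
time_s: 50.65
tool_pos: [0.4597, 0.0979, 0.2131]
tool_rot: [179.8, -45.3, 106.3]
force: [-1.8, 5.6, 1.0]
grip_width: 0.0216
grasp_force: 45.0
```

```bash
python3 - <<'E'
from h import *
ex,ez=.0725,.0155
plan([('set',peg('red',.014,.008,ex,ez),RB,1),('out',peg('red',.12,.008),RB,6)])
E
```

```text
t 50.65 gp [0.4275 0.2095 0.098 ] rpy [179.8 -45.3 106.3] w 0.0216 F [-1.8  5.6  1. ] q [ 10.  16. -11. 118. -44.  68.  41.]
set n 1 xyz [-0.0014, -0.0012, 0.0025] rot [0.0018, -0.0045, 0.0009]
out n 6 xyz [0.0, 0.0, -0.0172] rot [0.0, 0.0, 0.0]
```

Emit:
{"op": "send_rows", "data": {
  "xyz": [
    [0, 0, 0],
    [0, 0, 0],
    [0, 0, 0],
    [0, 0, 0],
    [0, 0, -0.018],
    [0, 0, -0.018],
    [0, 0, -0.018],
    [0, 0, -0.018],
    [0, 0, -0.018],
    [0, 0, -0.018]
  ],
  "rotation": [
    [0, 0, 0],
    [0, 0, 0],
    [0, 0, 0],
    [0, 0, 0],
    [0, 0, 0],
    [0, 0, 0],
    [0, 0, 0],
    [0, 0, 0],
    [0, 0, 0],
    [0, 0, 0]
  ],
  "jaw": [0.3, 0.57, 0.57, 0.57, 0.57, 0.57, 0.57, 0.57, 0.57, 0.57]
}}

```text
time_s: 51.65
tool_pos: [0.4811, 0.0224, 0.2896]
tool_rot: [179.7, -45.0, 106.2]
force: [0.8, 0.1, -0.1]
grip_width: 0.0496
grasp_force: 0.0
```

```bash
python3 - <<'E'
from h import *
plan([('go',W(box,[-.152,0,.22])[0],[180,0,90+yb],18)])
print(W(box,[-.154,0,.022]))
E
```

```text
t 51.65 gp [0.4496 0.1335 0.1739] rpy [179.7 -45.  106.2] w 0.0496 F [ 0.8  0.1 -0.1] q [ 15.  13.  -7. 111. -39.  81.  39.]
go n 18 xyz [-0.0098, -0.0055, -0.01] rot [-0.0063, -0.0433, 0.0156]
[[ 0.41640292 -0.2154089   0.022     ]]
```

Emit:
{"op": "send_rows", "data": {
  "xyz": [
    [-0.0098, -0.0055, -0.01],
    [-0.0098, -0.0055, -0.01],
    [-0.0098, -0.0055, -0.01],
    [-0.0098, -0.0055, -0.01],
    [-0.0098, -0.0055, -0.01],
    [-0.0098, -0.0055, -0.01],
    [-0.0098, -0.0055, -0.01],
    [-0.0098, -0.0055, -0.01],
    [-0.0098, -0.0055, -0.01],
    [-0.0098, -0.0055, -0.01],
    [-0.0098, -0.0055, -0.01],
    [-0.0098, -0.0055, -0.01],
    [-0.0098, -0.0055, -0.01],
    [-0.0098, -0.0055, -0.01],
    [-0.0098, -0.0055, -0.01],
    [-0.0098, -0.0055, -0.01],
    [-0.0098, -0.0055, -0.01],
    [-0.0098, -0.0055, -0.01]
  ],
  "rotation": [
    [-0.0063, -0.0433, 0.0156],
    [-0.0063, -0.0433, 0.0156],
    [-0.0063, -0.0433, 0.0156],
    [-0.0063, -0.0433, 0.0156],
    [-0.0063, -0.0433, 0.0156],
    [-0.0063, -0.0433, 0.0156],
    [-0.0063, -0.0433, 0.0156],
    [-0.0063, -0.0433, 0.0156],
    [-0.0063, -0.0433, 0.0156],
    [-0.0063, -0.0433, 0.0156],
    [-0.0063, -0.0433, 0.0156],
    [-0.0063, -0.0433, 0.0156],
    [-0.0063, -0.0433, 0.0156],
    [-0.0063, -0.0433, 0.0156],
    [-0.0063, -0.0433, 0.0156],
    [-0.0063, -0.0433, 0.0156],
    [-0.0063, -0.0433, 0.0156],
    [-0.0063, -0.0433, 0.0156]
  ],
  "jaw": [0.45, 0.45, 0.45, 0.45, 0.45, 0.45, 0.45, 0.45, 0.45, 0.45, 0.45, 0.45, 0.45, 0.45, 0.45, 0.45, 0.45, 0.45]
}}

```text
time_s: 53.45
tool_pos: [0.4184, -0.2158, 0.3825]
tool_rot: [180.0, 0.1, 89.1]
force: [-0.3, -0.2, -0.5]
grip_width: 0.0396
grasp_force: 0.0
```

```bash
python3 - <<'E'
from h import *
comp(9,'pics/hung3.png')
Y=[180,0,90+yb]
bar=lambda x,z:W(box,[x,0,z])[0]
plan([('fix',bar(-.154,.15),Y,4),('down',bar(-.154,.027),Y,8)])
E
```

```text
t 53.55 gp [ 0.4188 -0.2166  0.22  ] rpy [1.798e+02 1.000e-01 8.900e+01] w 0.0394 F [ 0.4  0.  -0.5] q [ 21.  -3.   3. 109.   0.  73.  23.]
fix n 4 xyz [0.0003, -0.0005, 0.0175] rot [0.0007, 0.0003, -0.0004]
down n 8 xyz [0.0, -0.0, 0.0154] rot [0.0, 0.0, 0.0]
```

View pics/hung3.png

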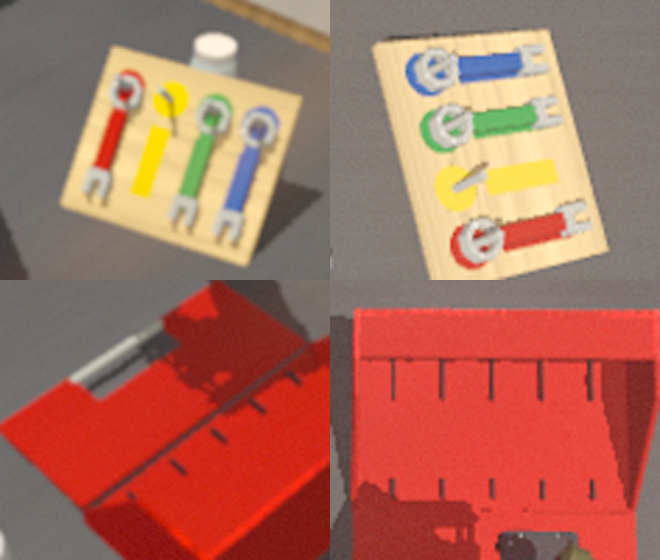

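All three spanners hang on their own pegs (rings at scene crop (128,90), (213,112), (260,125)), and the box is empty. Now take the bar and swing the front up.

Emit:
{"op": "send_rows", "data": {
  "xyz": [
    [0, -0.0005, 0.0175],
    [0, -0.0005, 0.0175],
    [0, -0.0005, 0.0175],
    [0, 0, 0.0175],
    [0, 0, 0.0148],
    [0, 0, 0.0148],
    [0, 0, 0.0148],
    [0, 0, 0.0148],
    [0, 0, 0.0148],
    [0, 0, 0.0148],
    [0, 0, 0.0148],
    [0, 0, 0.0148],
    [0, 0, 0]
  ],
  "rotation": [
    [0, 0, 0],
    [0, 0, 0],
    [0, 0, 0],
    [0, 0, 0],
    [0, 0, 0],
    [0, 0, 0],
    [0, 0, 0],
    [0, 0, 0],
    [0, 0, 0],
    [0, 0, 0],
    [0, 0, 0],
    [0, 0, 0],
    [0, 0, 0]
  ],
  "jaw": [0.45, 0.45, 0.45, 0.45, 0.45, 0.45, 0.45, 0.45, 0.45, 0.45, 0.45, 0.45, 0.45]
}}

```text
time_s: 54.85
tool_pos: [0.4164, -0.2141, 0.1914]
tool_rot: [-179.8, -0.2, 89.2]
force: [0.0, 0.6, 0.2]
grip_width: 0.0389
grasp_force: 0.0
```

Emit:
{"op": "send_rows", "data": {
  "xyz": [
    [0, 0, 0],
    [0, 0, 0],
    [0, 0, 0],
    [0, 0, 0],
    [0, 0, 0]
  ],
  "rotation": [
    [0, 0, 0],
    [0, 0, 0],
    [0, 0, 0],
    [0, 0, 0],
    [0, 0, 0]
  ],
  "jaw": [0, 0, 0, 0, 0],
  "newtons": 25
}}

```text
time_s: 55.35
tool_pos: [0.4171, -0.2152, 0.1941]
tool_rot: [-180.0, -0.0, 89.1]
force: [-2.4, 0.7, 4.4]
grip_width: 0.0111
grasp_force: 25.0
```

```bash
python3 - <<'E'
from h import *
plan([])
th=np.linspace(2.3,0.0,34);x=.154*np.sin(.733-th);z=.154*np.cos(.733-th)
print(np.c_[th[1:],np.diff(x),-np.diff(z)].round(4).tolist())
E
```

```text
t 55.35 gp [ 0.417  -0.2152  0.0306] rpy [-180.    -0.    89.1] w 0.0111 F [-2.4  0.7  4.4] q [ 21.   9.   3. 121.  -1.  50.  24.]
[[2.2303, 0.0004, -0.0107], [2.1606, 0.0012, -0.0107], [2.0909, 0.0019, -0.0106], [2.0212, 0.0026, -0.0104], [1.9515, 0.0033, -0.0102], [1.8818, 0.0041, -0.0099], [1.8121, 0.0047, -0.0096], [1.7424, 0.0054, -0.0093], [1.6727, 0.006, -0.0089], [1.603, 0.0066, -0.0084], [1.5333, 0.0072, -0.008], [1.4636, 0.0077, -0.0074], [1.3939, 0.0082, -0.0069], [1.3242, 0.0087, -0.0063], [1.2545, 0.0091, -0.0057], [1.1848, 0.0095, -0.005], [1.1152, 0.0098, -0.0043], [1.0455, 0.0101, -0.0037], [0.9758, 0.0103, -0.0029], [0.9061, 0.0105, -0.0022], [0.8364, 0.0106, -0.0015], [0.7667, 0.0107, -0.0007], [0.697, 0.0107, 0.0], [0.6273, 0.0107, 0.0008], [0.5576, 0.0106, 0.0015], [0.4879, 0.0105, 0.0022], [0.4182, 0.0103, 0.003], [0.3485, 0.0101, 0.0037], [0.2788, 0.0098, 0.0044], [0.2091, 0.0095, 0.005], [0.1394, 0.0091, 0.0057], [0.0697, 0.0087, 0.0063], [0.0, 0.0082, 0.0069]]
```

Gripped on the bar. First half of the arc.

Emit:
{"op": "send_rows", "data": {
  "xyz": [
    [0, 0.0004, -0.0107],
    [0, 0.0012, -0.0107],
    [0, 0.0019, -0.0106],
    [0, 0.0026, -0.0104],
    [0, 0.0033, -0.0102],
    [0, 0.0041, -0.0099],
    [0, 0.0047, -0.0096],
    [0, 0.0054, -0.0093],
    [0, 0.006, -0.0089],
    [0, 0.0066, -0.0084],
    [0, 0.0072, -0.008],
    [0, 0.0077, -0.0074],
    [0, 0.0082, -0.0069],
    [0, 0.0087, -0.0063],
    [0, 0.0091, -0.0057],
    [0, 0.0095, -0.005],
    [0, 0.0098, -0.0043]
  ],
  "rotation": [
    [0, 0, 0],
    [0, 0, 0],
    [0, 0, 0],
    [0, 0, 0],
    [0, 0, 0],
    [0, 0, 0],
    [0, 0, 0],
    [0, 0, 0],
    [0, 0, 0],
    [0, 0, 0],
    [0, 0, 0],
    [0, 0, 0],
    [0, 0, 0],
    [0, 0, 0],
    [0, 0, 0],
    [0, 0, 0],
    [0, 0, 0]
  ],
  "jaw": [0, 0, 0, 0, 0, 0, 0, 0, 0, 0, 0, 0, 0, 0, 0, 0, 0]
}}

```text
time_s: 57.05
tool_pos: [0.5137, -0.2166, 0.3397]
tool_rot: [180.0, -0.0, 89.1]
force: [-5.8, 0.4, 9.0]
grip_width: 0.0108
grasp_force: 25.0
```

Emit:
{"op": "send_rows", "data": {
  "xyz": [
    [0, 0.0101, -0.0037],
    [0, 0.0103, -0.0029],
    [0, 0.0105, -0.0022],
    [0, 0.0106, -0.0015],
    [0, 0.0107, -0.0007],
    [0, 0.0107, 0],
    [0, 0.0107, 0.0008],
    [0, 0.0106, 0.0015],
    [0, 0.0105, 0.0022],
    [0, 0.0103, 0.003],
    [0, 0.0101, 0.0037],
    [0, 0.0098, 0.0044],
    [0, 0.0095, 0.005],
    [0, 0.0091, 0.0057],
    [0, 0.0087, 0.0063],
    [0, 0, 0]
  ],
  "rotation": [
    [0, 0, 0],
    [0, 0, 0],
    [0, 0, 0],
    [0, 0, 0],
    [0, 0, 0],
    [0, 0, 0],
    [0, 0, 0],
    [0, 0, 0],
    [0, 0, 0],
    [0, 0, 0],
    [0, 0, 0],
    [0, 0, 0],
    [0, 0, 0],
    [0, 0, 0],
    [0, 0, 0],
    [0, 0, 0]
  ],
  "jaw": [0, 0, 0, 0, 0, 0, 0, 0, 0, 0, 0, 0, 0, 0, 0, 0]
}}

```text
time_s: 58.65
tool_pos: [0.6671, -0.2187, 0.313]
tool_rot: [179.9, -0.0, 89.2]
force: [0.9, -1.3, -1.2]
grip_width: 0.0108
grasp_force: 25.0
```

Emit:
{"op": "send_rows", "data": {
  "xyz": [
    [0, 0.004, 0.0035],
    [0, 0.0035, 0.003],
    [0, 0, 0],
    [0, 0, 0],
    [0, 0, 0],
    [0, 0, 0],
    [0, 0, 0],
    [0, 0, 0],
    [0, 0, 0],
    [0, 0, 0],
    [0, 0, 0]
  ],
  "rotation": [
    [0, 0, 0],
    [0, 0, 0],
    [0, 0, 0],
    [0, 0, 0],
    [0, 0, 0],
    [0, 0, 0],
    [0, 0, 0],
    [0, 0, 0],
    [0, 0, 0],
    [0, 0, 0],
    [0, 0, 0]
  ],
  "jaw": [0, 0, 0, 0.15, 0.3, 0.35, 0.35, 0.35, 0.35, 0.35, 0.35]
}}

```text
time_s: 59.75
tool_pos: [0.6734, -0.2189, 0.3079]
tool_rot: [180.0, -0.0, 89.2]
force: [-0.5, 0.2, -0.0]
grip_width: 0.0302
grasp_force: 0.0
```

Emit:
{"op": "send_rows", "data": {
  "xyz": [
    [0, 0, 0],
    [0, 0, 0],
    [0, 0, 0],
    [0, 0, 0],
    [0, 0, 0],
    [0, 0, -0.02],
    [0, 0, -0.02],
    [0, 0, -0.025],
    [0, 0, -0.025],
    [0, 0, -0.025],
    [0.03, -0.02, 0],
    [0.04, -0.02, 0],
    [0.04, -0.02, 0],
    [0.04, -0.02, 0],
    [0.04, -0.01, 0],
    [0.04, 0, 0],
    [0.04, 0, 0],
    [0.02, 0, 0]
  ],
  "rotation": [
    [0, 0, 0],
    [0, 0, 0],
    [0, 0, 0],
    [0, 0, 0],
    [0, 0, 0],
    [0, 0, 0],
    [0, 0, 0],
    [0, 0, 0],
    [0, 0, 0],
    [0, 0, 0],
    [0, 0, 0],
    [0, 0, 0],
    [0, 0, 0],
    [0, 0, 0],
    [0, 0, 0],
    [0, 0, 0],
    [0, 0, 0],
    [0, 0, 0]
  ],
  "jaw": [0.35, 0.35, 0.35, 0.35, 0.35, 0.35, 0.35, 0.35, 0.35, 0.35, 0.35, 0.35, 0.35, 0.35, 0.35, 0.35, 0.35, 0.35]
}}

```text
time_s: 61.55
tool_pos: [0.5869, 0.0771, 0.4234]
tool_rot: [179.9, -0.1, 89.5]
force: [-0.2, -0.7, -0.3]
grip_width: 0.0306
grasp_force: 0.0
```

```bash
python3 - <<'E'
from h import *
comp(10,'pics/end.png')
plan([])
for n,(a,b,c,d) in(('top',(370,420,160,180)),('scene',(265,320,225,270))):
    for i in(0,10):
        im=cam(n,i)['image'];m=(im[c:d,a:b].min(2)>140).astype(np.uint8)
        k,l,st,ce=cv2.connectedComponentsWithStats(m)
        print(n,i,[(st[j,4],(ce[j]+[a,c]).round(2).tolist()) for j in range(1,k) if st[j,4]>8])
E
```

```text
t 61.65 gp [0.5872 0.0774 0.2597] rpy [ 1.80e+02 -1.00e-01  8.96e+01] w 0.0304 F [-0.2  1.  -0.2] q [ -3.  11.  -9.  90.   2.  79. -12.]
top 0 [(np.int32(42), [378.83, 162.02]), (np.int32(48), [396.56, 162.44]), (np.int32(191), [392.25, 169.21])]
top 10 [(np.int32(187), [392.63, 169.17])]
scene 0 [(np.int32(154), [293.07, 247.35])]
scene 10 [(np.int32(153), [293.04, 247.36])]
```

```bash
python3 - <<'E'
from h import *
from cell import env
D=lambda i,j,n,a,b,c,d:np.abs(cv2.absdiff(cam(n,i)['image'],cam(n,j)['image'])[c:d,a:b].astype(int)).mean().round(2)
print('board',D(9,10,'top',195,285,175,275),D(9,10,'scene',310,402,125,205),'can',D(0,10,'top',465,500,180,215),'offcut',D(0,10,'top',475,500,225,275),'jar',D(0,10,'scene',355,380,120,140),D(0,10,'top',148,182,248,276),'noise',D(0,10,'top',510,540,110,230))
print(env.sign_off())
E
```

```text
board 12.04 29.31 can 1.87 offcut 1.53 jar 35.34 3.84 noise 1.76
the job is handed in; nothing more can be done
None
```

I've handed in the job at about 62 s: the red, green and blue spanners were seen hanging on their own pegs, yellow was absent from the start, and the front is back at its shut position. After closing the front I rechecked only numerically: the can and offcut matched their first images. The board and jar comparisons differed, probably because the arm and its shadow were in view, so I couldn't reconfirm those two.

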